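# Lay out the test station round the dish and the beaker

### The job

Lay out the test station on the grey tile, left and right as seen from the robot, with each thing upright and centred in its ring: the crucible in the ring just left of the porcelain dish and its lid laid squarely on top of it, the dropper bottle in the ring just right of the dish, and the largest of the three stoppers in the ring just right of the glass beaker. Leave the two smaller stoppers where they are, and do not tip the dropper bottle over on the way.

Things in the scene. Friction and masses are not known exactly. Their poses are not given: they have to be found in the camera images.
- tile: Fixed flat grey tile, 200 (x) x 320 (y) x 8 mm; origin at centre of underside, z up, x away from the robot, y left, turned a little. Six flat printed dark rings, 56 mm outside: centres at x = -45 (front row) and +45 mm (back row), y = +100 (left), 0, -100 mm (right). The dish stands on one middle ring, the beaker on the other; which is which varies.
- dish: White porcelain evaporating dish with a pouring lip, 87 x 94 mm, 48 mm high, fixed on a middle ring of the tile; origin at the centre of that ring, on the tile's top; axes parallel to the tile's. The ring to its left is at y = +100 mm, the ring to its right at y = -100 mm in its frame.
- beaker: Empty glass beaker with spout, 52 x 55 mm, 70 mm high, fixed on the other middle ring; origin at the centre of that ring, on the tile's top; axes parallel to the tile's. The ring to its right is at y = -100 mm in its frame.
- crucible: White porcelain crucible, open cup, loose, about 40 g: 40 mm across the rim, 24 mm across the foot, 36 mm high; origin at the centre of its underside, z up. Grip it from above across the outside of the rim.
- lid: White porcelain crucible lid, loose, 25 g: flat round disc 43 mm across, 3.5 mm thick at the edge and 6 mm near the middle, with a knob in its centre, 15 mm across and from 12 to 19 mm above the underside (12 mm across below that); 21 mm high in all. Origin at centre of underside, z up. On the crucible it lies flat on the rim, its underside 36 mm above the crucible's.
- dropper: Small round brown glass dropper bottle with a rubber bulb on top, loose, about 50 g: 36 mm across, 85 mm high; origin at the centre of its underside, z up. The straight glass body reaches up to about 40 mm; the solid part ends at 62 mm, the bulb above it gives way. It may lean by about 3 degrees as it stands.
- stopper_large: Largest of the three stoppers, brick-coloured rubber, loose, 18 g: 30 mm across, 26 mm high, standing; origin at the centre of its underside, z up.
- cork_1: One of two like cork stoppers, loose, 22 mm across, 26 mm high, standing; origin at the centre of its underside. To be left where it is.
- cork_2: The other cork stopper, the same in shape and size. To be left where it is.

How it is judged:
By the outcome, as a careful person would: the job done as asked, in the order asked, and still so for the second after the job is handed in, with the robot touching nothing.
It also fails if it takes over 112 s, if anything falls off the work surface, if the arm or the gripper's body presses on something with over 40 N, if the wrist force passes 120 N, or if a joint passes its speed limit or range.

### The arm

A 6-joint arm with a two-finger parallel gripper is mounted at the origin on a cart in front of the work surface, level with it; the furniture and walls round the work are solid. World frame = base frame: x ahead of the robot, y to its left, z up, the work surface at z = 0. Lengths are in m, angles in degrees, forces in N, time in s.
With the tool pointing down it reaches from about 0.35 to 0.875 m from the base axis. Payload 4.2 kg.
Tool frame: the origin (TCP) lies midway between the tips of the shut fingers; the grasp point (between the pads) lies 19 mm behind it (r.pinch_z is the distance from the TCP to the grasp point, in m); z points along the fingers, y is the line along which they close (so a half turn about z gives the same grasp; the last joint's range is limited). The gripper opens to 87 mm and grips with 3 to 60 N. Pads are 19 mm wide; open, the fingers measure 117 mm over their backs; the gripper's body (75 mm by 190 mm) begins 51 mm behind the grasp point.
Start: joints at [-59.267, 22.042, 0.453, 0, -68.411, -14.817], TCP at [0.171, -0.601, 0.223] pointing down, gripper open.
Joint ranges: [-179.83, 179.83], [-69.29, 118.12], [-61.27, 80.66], [-181.25, 117.63], [-171.15, -9.14], [-177.46, 177.46]. Speed limits (degrees/s): [159.86, 159.86, 180, 180, 180, 180].

### API

Orientations are given as a 3x3 rotation matrix whose columns are the frame's x, y, z axes.
In Python, from station import r, imaging, models gives the robot as it stands. The module is installed in compiled form; this text tells all that it offers.
- The arm moves only by the tool apply_moves, never from a script. Its argument "moves" is a list of rows, each a list of 2 entries, a list of its own where there are three numbers: the shift along the tool's x, y, z in m, then the turn about the tool's z in degrees. A call has 1 to 5 rows; each row shifts and turns the commanded pose from where the row before left it, along the tool's axes as they then stand; what a row does not reach is not made up. A row lasts 1/12 s, in which the tool goes at most 41.7 mm and 7.16 degrees, less where a joint would pass 70% of its speed; a pose out of reach is approached as far as the arm can. A call is refused whole if a number of a shift passes 0.0417 or a number of a turn 7.16, either way. A call with a gripper value outside its range is refused whole. "hand" is the finger opening in m, from 0 to 0.087, set as the call begins (left out, the last holds). The fingers move at their own pace and stop on an object; the grip force is fixed at half the most. Time passes only in rows, so rows that do not move let the fingers close. It gives the time, the measured TCP pose, the force, the opening and the grip force at its end, in the units of the state.
- r.sense(): the state, without advancing time (a new reading comes with each control period).
- imaging.capture(name): name is "scene" or "top" or "wrist"; returns a dict with "frame" (480x640x3 uint8, blue, green, red), "intrinsics" (3x3 intrinsics, pixels), "dist" ([k1, k2, p1, p2, k3] as OpenCV has them; the pictures are not rectified), "eye" and "orientation" of the camera in the world. Camera axes: x right, y down, z forward; pixel columns grow to the right and rows downward; lengths in m; the calibration is good to about 2 mm. A picture is of the moment at which its call begins. There is no depth.
- r.finish_job(): hands the job in; it is judged then, once.
Trained networks look in a picture, given as the dict that the camera call returned (one of the last four; its "shot" number tells which), for a name from the list of things; names that differ only in an ending like _2 or _b are one class to them, and where a whole thing is asked for, a point or a joint stands for the part that bears it (a point fixed in the world has none). Each returns a list of dicts, best first, with "confidence" (0 to 1); they miss things now and then, are a little off and sometimes report something else, mostly with a low value. They report only what shows in the picture. A call takes as long as a camera call.
- models.cut_out(picture, target): "region" (480x640 bool, what is visible of it) and "extent" ([left, top, width, height] as shares, 0 to 1, of the picture: columns of its width, rows of its height, round what is visible of it).
- models.place_of(picture, target): "at" ([column, row] as shares, 0 to 1, of the picture: columns of its width, rows of its height: a listed point, or the origin of a listed thing).
The state is a dict: "time_s": time; "joints": joint angles; "joint_velocities": joint speeds; "effort": joint torques, N m; "tcp_pos": TCP position; "ee_rot": TCP orientation; "wrist_force": force on the tool from outside, world axes, zero at the start; "moment": the same for the moment, N m; "gripper_width": opening from 0.0 (shut) to 1.0 (fully open); "gripper_force": force on a finger pad.
Only numpy, scipy, OpenCV 4.12 (cv2) and the standard library are available. Lean on these libraries where they do the work, as an engineer would, in place of code of your own. Each camera call takes 0.05 s, during which the arm holds its last target. There are 200 camera calls.

## Working session

There is one attempt and no reset: what is moved stays moved. The work goes in short steps, Python scripts to look and compute and a tool call to move; the robot and the scene stay as the last step left them, time stands still between calls to the robot, and variables do not carry over. Pictures are saved under pics/ and viewed, at most 14 in all, crops included, and the job is handed in when it is done.

Besides the shell and the picture viewer there is one more tool, called in YAML: its name, and indented under it one key for each argument. apply_moves: Moves the arm, as the interface text tells. Its arguments: {"type":"object","properties":{"moves":{"type":"array"},"hand":{"type":"number"}},"required":["moves"]}

```bash
mkdir -p pics; ls
python3 - <<'E'
from station import r, imaging, models
import cv2, numpy as np
s=r.sense(); print(s['time_s'],s['tcp_pos'],s['ee_rot'],s['gripper_width'],s['wrist_force'])
for n in ("scene","top"):
    p=imaging.capture(n); cv2.imwrite(f"pics/{n}0.png",p['frame'])
    print(n,p['intrinsics'],p['dist'],p['eye'],p['orientation'])
E
```

```text
pics
0.0 [ 0.17125593 -0.60043085  0.22144418] [[-9.61710183e-01 -2.74067555e-01 -7.06470766e-04]
 [-2.74068448e-01  9.61707845e-01  2.12293318e-03]
 [ 9.75913703e-05  2.23526781e-03 -9.99997497e-01]] 1.0004345334810414 [ 0.19359776 -0.09695548  0.92669295]
scene [[621.49648059   0.         308.40217411]
 [  0.         621.49648059 239.58045796]
 [  0.           0.           1.        ]] [-0.20815295  0.          0.          0.          0.        ] [-0.61080844 -0.66435659  0.88680358] [[ 0.51341868 -0.46253079  0.72281846]
 [-0.85785601 -0.29823972  0.41849269]
 [ 0.02200742 -0.83493612 -0.54990667]]
top [[505.41115935   0.         320.89602604]
 [  0.         505.41115935 235.49397533]
 [  0.           0.           1.        ]] [-0.07638187  0.          0.          0.          0.        ] [0.34964536 0.01683053 1.12935709] [[ 0.02070274 -0.98700335  0.15936056]
 [-0.99956425 -0.02378798 -0.01747674]
 [ 0.02104047 -0.1589293  -0.98706574]]
```

View pics/top0.png

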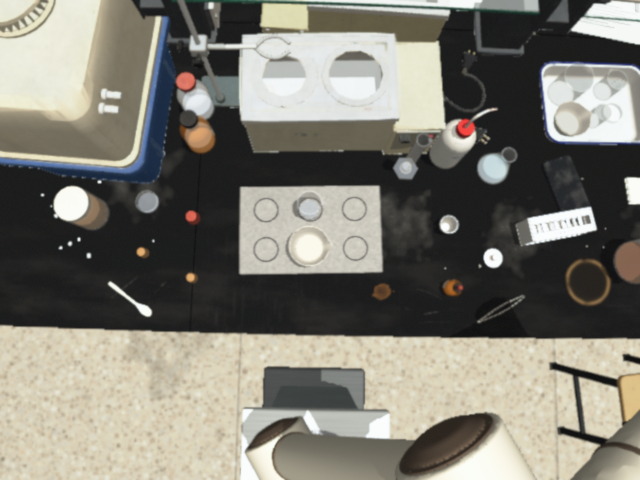

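View pics/scene0.png

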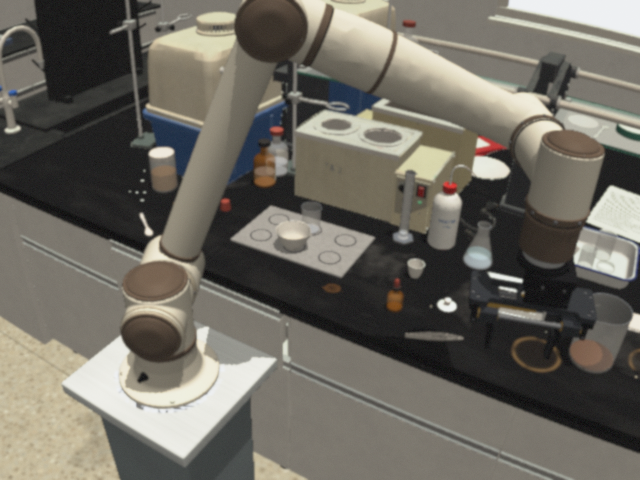

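Top view: the tile is at about (310,230), with the dish on the front middle ring (308,247) and the beaker on the back middle ring (310,208). The crucible is at (449,225), the lid at (493,258), the dropper at (453,287) and the red stopper at (192,217). The corks are at (142,252) and (191,278). The scene view agrees with this.

```bash
cat > h.py <<'E'
from station import r, imaging, models
import cv2, numpy as np
from scipy.optimize import least_squares
def ray(p,uv):
    q=cv2.undistortPoints(np.array([[uv]],float),p['intrinsics'],p['dist'])[0,0]
    return np.array(p['orientation'])@np.array([q[0],q[1],1.])
def onz(p,uv,z):
    d=ray(p,uv); e=np.array(p['eye']); return e+d*(z-e[2])/d[2]
def proj(p,X):
    R=np.array(p['orientation']); rv=cv2.Rodrigues(R.T)[0]; t=-R.T@np.array(p['eye'])
    return cv2.projectPoints(np.array(X,float).reshape(-1,1,3),rv,t,p['intrinsics'],p['dist'])[0].reshape(-1,2)
def at(p,name):
    return [(np.array(o['at'])*[640,480],o['confidence']) for o in models.place_of(p,name)]
def yaw(s): R=np.array(s['ee_rot']); return np.degrees(np.arctan2(R[1,1],R[0,1]))
def shift(s,X,yawdeg=None):
    """remaining world vector to X in tool axes, turn about tool z to bring the closing line to yawdeg (mod 180)"""
    R=np.array(s['ee_rot']); d=R.T@(np.array(X)-s['tcp_pos'])
    t=0 if yawdeg is None else -((yawdeg-yaw(s)+90)%180-90)
    return d.round(4),round(t,2)
E
python3 - <<'E'
from h import *
for n in ("top","scene"):
    p=imaging.capture(n)
    for t in ("tile","dish","beaker","crucible","lid","dropper","stopper_large","cork_1"):
        z={"dish":.008,"beaker":.008}.get(t,0.)
        for uv,c in at(p,t)[:3]:
            print(n,t,uv.round(1),round(c,2),onz(p,uv,z)[:2].round(4))
    if n=="top":
        g=cv2.cvtColor(p['frame'],6)
        m=models.cut_out(p,"tile")[0]['region'].astype(np.uint8)
        c=max(cv2.findContours(m,0,2)[0],key=cv2.contourArea)
        pts=np.array([onz(p,q[0].astype(float),.008)[:2] for q in c],np.float32)
        print("tile rect",cv2.minAreaRect(pts))
        # ring centres
        cv2.imwrite("pics/t1.png",cv2.resize(p['frame'][165:300,230:500],None,fx=2.9,fy=2.9,interpolation=2))
E
```

```text
top tile [311.  227.6] 0.69 [0.5495 0.0197]
top dish [312.1 249.2] 0.83 [0.4991 0.0159]
top crucible [308.4 248.1] 0.68 [0.5025 0.0244]
top crucible [310.7 206.9] 0.61 [0.5976 0.0214]
top lid [491.  259.6] 0.77 [ 0.4856 -0.3927]
top dropper [448.1 287.9] 0.81 [ 0.4194 -0.292 ]
top stopper_large [193.4 219.4] 0.7 [0.562  0.2876]
top stopper_large [310.7 210.6] 0.26 [0.589  0.0212]
top cork_1 [194.3 278. ] 0.51 [0.429  0.2776]
top cork_1 [143.4 252.2] 0.43 [0.4842 0.3965]
top cork_1 [446.9 229.5] 0.38 [ 0.5529 -0.2916]
tile rect ((0.5455732345581055, 0.022178485989570618), (0.20347653329372406, 0.3194717466831207), 1.966617465019226)
scene tile [304.4 243.7] 0.61 [0.5328 0.0093]
scene dish [292.5 243.5] 0.69 [0.5068 0.0292]
scene dish [314.4 229.7] 0.3 [0.5936 0.0156]
scene beaker [310.6 227.7] 0.55 [0.5965 0.0289]
scene crucible [311.2 228.4] 0.52 [0.6055 0.0322]
scene crucible [410.9 277.8] 0.48 [ 0.5452 -0.2822]
scene lid [445.7 304.7] 0.48 [ 0.4929 -0.3916]
scene dropper [394.3 310.2] 0.93 [ 0.4127 -0.2985]
scene dropper [291.4 244.8] 0.55 [0.5104 0.0347]
scene stopper_large [223.5 206.2] 0.55 [0.5718 0.3   ]
```

View pics/t1.png

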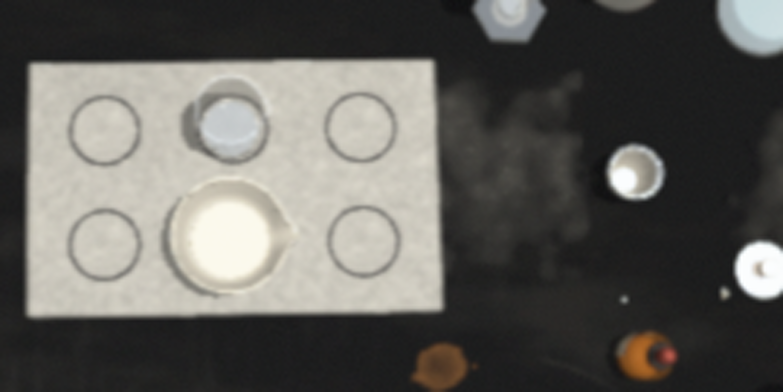

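The crop shows four clear rings, centred at crop pixels (105,245), (104,130), (361,127) and (364,241). The crucible rim is at (635,172), the lid at (762,269), and the dropper bulb at (668,356).

Run:
```python
from h import *
p=imaging.capture("top")
f=lambda a:np.array(a)/2.9+[229.8,164.8]
rg=np.array([onz(p,f(a),.008)[:2] for a in [(105,245),(104.5,130),(361,127),(364,241)]])
L=np.array([[-45,100],[45,100],[45,-100],[-45,-100]])/1000
c=rg.mean(0); a=np.arctan2(*(lambda z:(z.imag,z.real))((((rg-c)@[1,1j])*np.conj(L@[1,1j])).sum()))
R=np.array([[np.cos(a),-np.sin(a)],[np.sin(a),np.cos(a)]])
print("tile",c,np.degrees(a)); print((c+L@R.T).round(4)); print((rg-c-L@R.T).round(4))
for n,q,z in (("cru",(635,172),.036),("lid",(762,269),.0035),("bulb",(668,356),.08),("body",(640,355),.03)): print(n,onz(p,f(q),z).round(4))
s=r.sense(); print(shift(s,[.553,-.29,.2],90),s['tcp_pos'])
```

```text
tile [0.54556523 0.02085994] 2.1934920021283943
[[ 0.4968  0.1191]
 [ 0.5867  0.1225]
 [ 0.5944 -0.0773]
 [ 0.5044 -0.0808]]
[[-0.0002 -0.0001]
 [ 0.0003  0.0003]
 [ 0.     -0.0002]
 [-0.0001 -0.    ]]
cru [ 0.5586 -0.2862  0.036 ]
lid [ 0.4899 -0.3952  0.0035]
bulb [ 0.4156 -0.2958  0.08  ]
body [ 0.4192 -0.2891  0.03  ]
(array([-0.4523,  0.1944,  0.0225]), np.float64(15.92)) [ 0.17141344 -0.60102095  0.22254777]
```

apply_moves:
  moves:
    - [[-0.0377, 0.0162, 0], 0]
    - [[-0.0377, 0.0162, 0], 0]
    - [[-0.0377, 0.0162, 0], 0]
    - [[-0.0377, 0.0162, 0], 0]
    - [[-0.0377, 0.0162, 0], 0]
  hand: 0.087

```text
time_s: 1.52
tcp_pos: [0.3316, -0.4702, 0.2228]
ee_rot: [[-0.962, -0.274, 0.0], [-0.274, 0.962, -0.0], [-0.0, -0.0, -1.0]]
wrist_force: [0.7, -1.1, 1.0]
gripper_width: 1.002
gripper_force: 0.0
```

apply_moves:
  moves:
    - [[-0.0377, 0.0162, 0], 0]
    - [[-0.0377, 0.0162, 0], 0]
    - [[-0.0377, 0.0162, 0], 0]
    - [[-0.0377, 0.0162, 0], 0]
    - [[-0.0377, 0.0162, 0], 0]

```text
time_s: 1.93
tcp_pos: [0.4909, -0.3403, 0.2229]
ee_rot: [[-0.962, -0.275, 0.0], [-0.275, 0.962, -0.0], [-0.0, -0.0, -1.0]]
wrist_force: [0.5, -0.8, 0.2]
gripper_width: 0.996
gripper_force: 0.0
```

apply_moves:
  moves:
    - [[-0.0377, 0.0162, 0], 0]
    - [[-0.0377, 0.0162, 0.02], 0]
    - [[0, 0, 0], 5.3]
    - [[0, 0, 0], 5.3]
    - [[0, 0, 0], 5.3]

```text
time_s: 2.35
tcp_pos: [0.551, -0.2913, 0.2036]
ee_rot: [[-1.0, 0.002, -0.001], [0.002, 1.0, 0.0], [0.001, 0.0, -1.0]]
wrist_force: [-0.1, 0.0, 0.0]
gripper_width: 0.996
gripper_force: 0.0
```

Run:
```python
from h import *
p=imaging.capture("wrist"); cv2.imwrite("pics/w1.png",p['frame'])
s=r.sense(); print(s['tcp_pos'],yaw(s),p['eye'],p['orientation'],s['time_s'])
for t in ("crucible","lid","dropper"):
  for uv,c in at(p,t)[:3]: print(t,uv.round(1),round(c,2),onz(p,uv,0.)[:2].round(4))
```

```text
[ 0.55076728 -0.29164443  0.20386046] 89.64932272084327 [ 0.48028068 -0.29127828  0.36646858] [[ 2.71811042e-03  9.65804113e-01  2.59258611e-01]
 [ 9.99996305e-01 -2.61372178e-03 -7.47350779e-04]
 [-4.41645768e-05  2.59259685e-01 -9.65807649e-01]] 2.4
crucible [323.5 224.5] 0.69 [ 0.5609 -0.2881]
lid [211.4 153.8] 0.85 [ 0.4891 -0.3987]
dropper [318.8  78.1] 0.71 [ 0.4199 -0.2925]
```

View pics/w1.png

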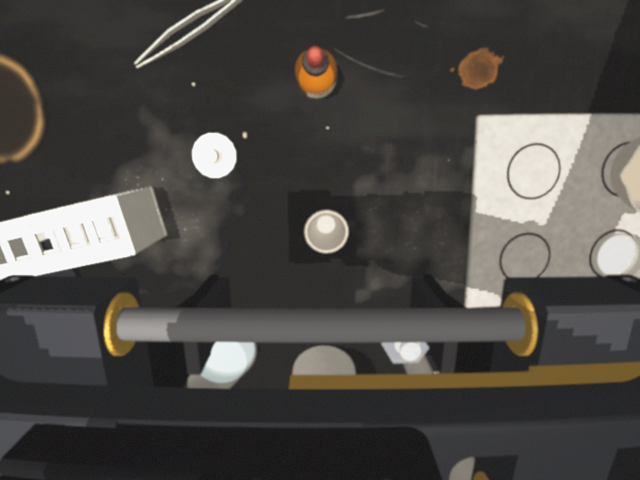

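The wrist view shows the crucible rim centred at about (326,231), the lid at (214,155), the dropper at (317,70), and the front-right ring at (533,171).

```bash
cat >> h.py <<'E'
def blob(p,near,thr=120,half=45):
    """ellipse centre of the bright blob near a pixel"""
    u,v=map(int,near); x0,y0=max(u-half,0),max(v-half,0)
    g=cv2.cvtColor(p['frame'],6)[y0:v+half,x0:u+half]
    m=cv2.morphologyEx((g>thr).astype(np.uint8),cv2.MORPH_CLOSE,np.ones((9,9)))
    cs=[c for c in cv2.findContours(m,0,1)[0] if cv2.contourArea(c)>150]
    c=min(cs,key=lambda c:np.linalg.norm(c.reshape(-1,2).mean(0)+[x0-u,y0-v]))
    e=cv2.fitEllipse(cv2.convexHull(c)); return np.array(e[0])+[x0,y0],e[1]
E
python3 - <<'E'
from h import *
for n,a,b in (("wrist",(326,231),(214,155)),("top",(448,224),(493,258))):
    p=imaging.capture(n)
    for q,z in ((a,.036),(b,.003)):
        for th in (90,120):
            c,e=blob(p,q,th,45 if n=="wrist" else 18); print(n,c.round(1),np.round(e,1),onz(p,c,z).round(4))
    if n=="wrist": print("ringFR",onz(p,(533.5,171),.008).round(4),"BR",onz(p,(525,258),.008))
E
```

```text
wrist [327.  231.5] [43.9 45.2] [ 0.5594 -0.2862  0.036 ]
wrist [327.  231.5] [43.1 44.3] [ 0.5594 -0.2862  0.036 ]
wrist [215.2 154.7] [45.7 47.9] [ 0.4901 -0.3957  0.003 ]
wrist [215.1 154.7] [44.7 47.2] [ 0.4901 -0.3958  0.003 ]
ringFR [ 0.5036 -0.0806  0.008 ] BR [ 0.59423147 -0.07621911  0.008     ]Traceback (most recent call last):
  File "<stdin>", line 6, in <module>
  File "h.py", line 27, in blob
    e=cv2.fitEllipse(cv2.convexHull(c)); return np.array(e[0])+[x0,y0],e[1]
cv2.error: OpenCV(4.12.0) /io/opencv/modules/imgproc/src/shapedescr.cpp:361: error: (-201:Incorrect size of input array) There should be at least 5 points to fit the ellipse in function 'fitEllipseNoDirect'
```

apply_moves:
  moves:
    - [[-0.0043, 0.0027, 0.035], 0]
    - [[-0.0043, 0.0027, 0.035], 0]
    - [[0, 0, 0.035], 0]
    - [[0, 0, 0.035], 0]
    - [[0, 0, 0.025], 0]

```text
time_s: 3.07
tcp_pos: [0.5574, -0.2865, 0.0364]
ee_rot: [[-1.0, -0.001, -0.003], [-0.001, 1.0, 0.001], [0.003, 0.001, -1.0]]
wrist_force: [-0.7, 0.7, -0.7]
gripper_width: 0.999
gripper_force: 0.0
```

apply_moves:
  moves:
    - [[0, 0, 0.015], 0]
    - [[0, 0, 0.01], 0]
    - [[0, 0, 0], 0]

```text
time_s: 3.32
tcp_pos: [0.5576, -0.2867, 0.012]
ee_rot: [[-1.0, -0.0, -0.004], [-0.0, 1.0, 0.001], [0.004, 0.001, -1.0]]
wrist_force: [-0.1, 0.7, 0.0]
gripper_width: 0.999
gripper_force: 0.0
```

apply_moves:
  moves:
    - [[0, 0, 0], 0]
    - [[0, 0, 0], 0]
    - [[0, 0, 0], 0]
    - [[0, 0, 0], 0]
    - [[0, 0, 0], 0]
  hand: 0.03

```text
time_s: 3.73
tcp_pos: [0.5595, -0.287, 0.0154]
ee_rot: [[-1.0, -0.0, 0.002], [-0.0, 1.0, -0.0], [-0.002, -0.0, -1.0]]
wrist_force: [-0.5, 0.0, -0.2]
gripper_width: 0.708
gripper_force: 0.0
```

apply_moves:
  moves:
    - [[0, 0, 0], 0]
    - [[0, 0, 0], 0]
    - [[0, 0, 0], 0]

```text
time_s: 3.98
tcp_pos: [0.559, -0.2869, 0.0145]
ee_rot: [[-1.0, -0.0, 0.0], [-0.0, 1.0, -0.0], [-0.0, -0.0, -1.0]]
wrist_force: [-0.7, -0.2, -0.2]
gripper_width: 0.479
gripper_force: 0.0
```

apply_moves:
  moves:
    - [[0, 0, 0], 0]
    - [[0, 0, 0], 0]
    - [[0, 0, 0], 0]
    - [[0, 0, 0], 0]
    - [[0, 0, -0.01], 0]

```text
time_s: 4.4
tcp_pos: [0.5574, -0.2863, 0.0225]
ee_rot: [[-1.0, 0.0, -0.004], [0.0, 1.0, 0.001], [0.004, 0.001, -1.0]]
wrist_force: [-0.1, 0.6, -0.4]
gripper_width: 0.426
gripper_force: 32.8
```

apply_moves:
  moves:
    - [[0, 0, -0.025], 0]
    - [[0, 0, -0.035], 0]
    - [[0, 0, -0.03], 0]
    - [[0, 0, -0.03], 0]
    - [[0, 0, 0], 0]

```text
time_s: 4.82
tcp_pos: [0.5628, -0.2886, 0.1525]
ee_rot: [[-1.0, -0.002, 0.013], [-0.002, 1.0, -0.006], [-0.013, -0.006, -1.0]]
wrist_force: [1.4, -0.8, 0.5]
gripper_width: 0.429
gripper_force: 32.9
```

Run:
```python
from h import *
p=imaging.capture("wrist"); cv2.imwrite("pics/w2.png",p['frame'])
s=r.sense(); print(s['tcp_pos'],yaw(s),s['gripper_width'],s['gripper_force'],shift(s,[.4966,.1191,.145],90))
```

```text
[ 0.56126203 -0.28774443  0.14919203] 90.0396276236458 0.42592379244980305 32.85042055871614 (array([0.0644, 0.4069, 0.0024]), np.float64(0.04))
```

View pics/w2.png

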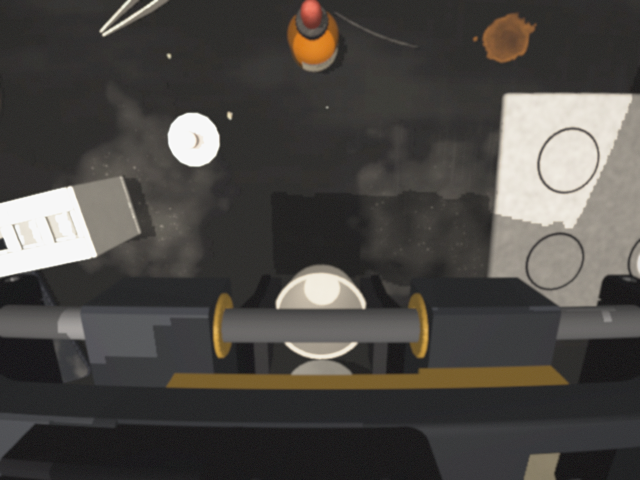

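The crucible is held upright, with its rim centred at about (321,313). I'll carry it to the front-left ring.

apply_moves:
  moves:
    - [[0.0033, 0.02, 0], 0]
    - [[0.0064, 0.0405, 0], 0]
    - [[0.0064, 0.0405, 0], 0]
    - [[0.0064, 0.0405, 0], 0]
    - [[0.0064, 0.0405, 0], 0]

```text
time_s: 5.28
tcp_pos: [0.5286, -0.1035, 0.1434]
ee_rot: [[-1.0, 0.001, -0.002], [0.001, 1.0, 0.0], [0.002, 0.0, -1.0]]
wrist_force: [0.3, 1.3, -0.7]
gripper_width: 0.428
gripper_force: 32.9
```

apply_moves:
  moves:
    - [[0.0064, 0.0405, 0], 0]
    - [[0.0064, 0.0405, 0], 0]
    - [[0.0064, 0.0405, 0], 0]
    - [[0.0064, 0.0405, 0], 0]
    - [[0.0064, 0.0405, 0], 0]

```text
time_s: 5.7
tcp_pos: [0.4966, 0.0991, 0.1437]
ee_rot: [[-1.0, -0.0, -0.001], [-0.0, 1.0, -0.001], [0.001, -0.001, -1.0]]
wrist_force: [0.8, -0.3, -0.3]
gripper_width: 0.431
gripper_force: 32.9
```

apply_moves:
  moves:
    - [[0.0035, 0.0224, 0], 0]
    - [[0, 0, 0.02], 0]
    - [[0, 0, 0.02], 0]
    - [[0, 0, 0], 0]
    - [[0, 0, 0], 0]

```text
time_s: 6.12
tcp_pos: [0.4935, 0.1194, 0.1032]
ee_rot: [[-1.0, -0.001, -0.003], [-0.001, 1.0, -0.002], [0.003, -0.002, -1.0]]
wrist_force: [-0.8, -1.1, -0.2]
gripper_width: 0.43
gripper_force: 32.9
```

Run:
```python
from h import *
p=imaging.capture("wrist"); cv2.imwrite("pics/w3.png",p['frame'])
s=r.sense(); print(s['time_s'],s['tcp_pos'],yaw(s),s['gripper_width'],shift(s,[.4968,.1191,.025],90)); print(proj(p,[[.4968,.1191,.008]]),proj(p,[s['tcp_pos']+np.array([0,0,.021])]))
```

```text
6.1667 [0.49446737 0.11967829 0.10429628] 90.01953098325086 0.4289739180412366 (array([-0.0024, -0.0005,  0.0793]), np.float64(0.02))
[[320.3614838  247.75777943]] [[321.15152564 318.22364417]]
```

View pics/w3.png

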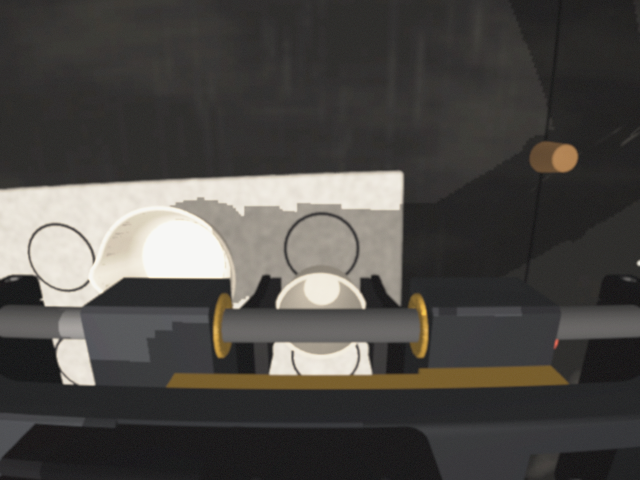

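The front-left ring is seen at (321.5,246), against a predicted (320,248). The crucible rim is centred at about (321,315). I'll lower it now.

apply_moves:
  moves:
    - [[-0.001, -0.0005, 0.02], 0]
    - [[-0.001, 0, 0.02], 0]
    - [[0, 0, 0.015], 0]
    - [[0, 0, 0.01], 0]
    - [[0, 0, 0.006], 0]

```text
time_s: 6.58
tcp_pos: [0.4967, 0.1192, 0.033]
ee_rot: [[-1.0, 0.0, 0.0], [0.0, 1.0, -0.0], [-0.0, -0.0, -1.0]]
wrist_force: [-0.0, -0.3, -0.2]
gripper_width: 0.434
gripper_force: 32.8
```

apply_moves:
  moves:
    - [[0, 0, 0.004], 0]
    - [[0, 0, 0.002], 0]
    - [[0, 0, 0.002], 0]
    - [[0, 0, 0], 0]
    - [[0, 0, 0], 0]

```text
time_s: 7.0
tcp_pos: [0.4968, 0.1197, 0.0258]
ee_rot: [[-1.0, -0.0, 0.001], [-0.0, 1.0, 0.0], [-0.001, 0.0, -1.0]]
wrist_force: [-0.4, -0.7, 0.4]
gripper_width: 0.432
gripper_force: 32.8
```

Run:
```python
from h import *
s=r.sense(); print(s['time_s'],s['tcp_pos'],s['wrist_force'],shift(s,[.4966,.1191,.022],90))
```

```text
7.0 [0.49680953 0.11970502 0.02578499] [-0.44201123 -0.70749722  0.39427598] (array([ 0.0002, -0.0006,  0.0038]), np.float64(0.02))
```

apply_moves:
  moves:
    - [[0, -0.0005, 0.001], 0]
    - [[0, 0, 0.001], 0]
    - [[0, 0, 0.001], 0]
    - [[0, 0, 0], 0]
    - [[0, 0, 0], 0]

```text
time_s: 7.42
tcp_pos: [0.4966, 0.1191, 0.0224]
ee_rot: [[-1.0, -0.0, 0.0], [-0.0, 1.0, 0.0], [-0.0, 0.0, -1.0]]
wrist_force: [-0.7, -0.4, -0.1]
gripper_width: 0.427
gripper_force: 32.8
```

apply_moves:
  moves:
    - [[0, 0, 0.0005], 0]
    - [[0, 0, 0], 0]

```text
time_s: 7.58
tcp_pos: [0.4969, 0.1192, 0.0223]
ee_rot: [[-1.0, -0.001, 0.001], [-0.001, 1.0, 0.0], [-0.001, 0.0, -1.0]]
wrist_force: [-1.0, -0.1, 4.5]
gripper_width: 0.424
gripper_force: 32.8
```

apply_moves:
  moves:
    - [[0, 0, 0], 0]
    - [[0, 0, 0], 0]
    - [[0, 0, 0], 0]
    - [[0, 0, 0], 0]
    - [[0, 0, 0], 0]
  hand: 0.052

```text
time_s: 8.0
tcp_pos: [0.4962, 0.119, 0.0215]
ee_rot: [[-1.0, -0.0, -0.001], [-0.0, 1.0, -0.0], [0.001, -0.0, -1.0]]
wrist_force: [-0.1, 0.3, -0.7]
gripper_width: 0.588
gripper_force: 0.0
```

apply_moves:
  moves:
    - [[0, 0, -0.003], 0]
    - [[0, 0, -0.01], 0]
    - [[0, 0, -0.03], 0]
    - [[0, 0, -0.04], 0]
    - [[0, 0, -0.04], 0]

```text
time_s: 8.42
tcp_pos: [0.4958, 0.1186, 0.1464]
ee_rot: [[-1.0, -0.0, -0.002], [-0.0, 1.0, -0.001], [0.002, -0.001, -1.0]]
wrist_force: [1.3, 1.1, -0.6]
gripper_width: 0.596
gripper_force: 0.0
```

apply_moves:
  moves:
    - [[0, 0, -0.03], 0]
    - [[0, 0, -0.03], 0]
    - [[0, 0, 0], 0]
    - [[0, 0, 0], 0]

```text
time_s: 8.75
tcp_pos: [0.4973, 0.1195, 0.2077]
ee_rot: [[-1.0, -0.0, 0.005], [-0.0, 1.0, 0.003], [-0.005, 0.003, -1.0]]
wrist_force: [-0.4, -0.6, -0.4]
gripper_width: 0.599
gripper_force: 0.0
```

Run:
```python
from h import *
p=imaging.capture("wrist"); cv2.imwrite("pics/w4.png",cv2.resize(p['frame'][140:280,180:380],None,fx=4,fy=4))
s=r.sense(); print(s['time_s'],s['tcp_pos'],yaw(s),s['gripper_width'],shift(s,[.490,-.3957,.2],90)); print(proj(p,[[.4968,.1191,.008],[.4968,.1191,.044]]))
q=imaging.capture("top"); cv2.imwrite("pics/t4.png",q['frame'])
print(proj(q,[[.4968,.1191,.008],[.4968,.1191,.044]]))
```

```text
8.8 [0.49621685 0.11901807 0.205771  ] 89.99980320894194 0.5975589104188614 (array([ 0.0062, -0.5147,  0.005 ]), np.float64(-0.0))
[[319.41145991 214.11059134]
 [319.44052828 221.73047736]]
[[265.96468977 249.15903481]
 [264.53048626 246.9597994 ]]
```

View pics/w4.png

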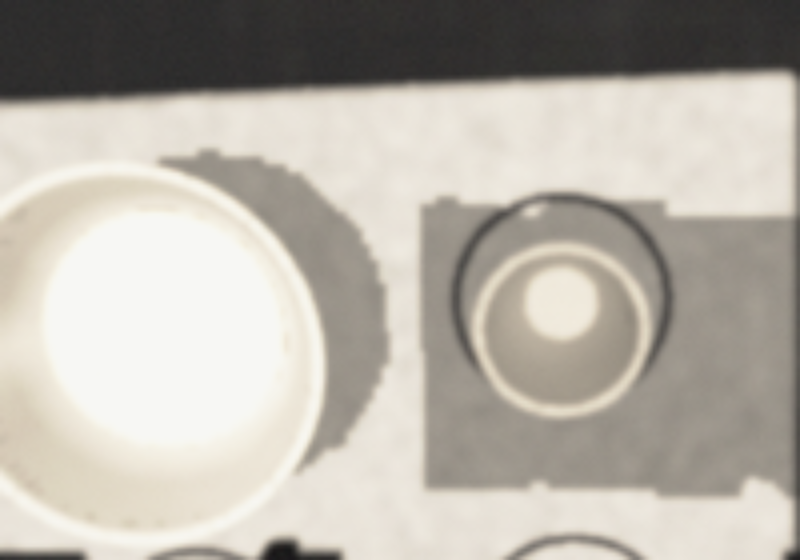

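The crop shows the crucible rim centred over its ring to within about 0.3 mm: rim (320.5,222.3), predicted (319.4,221.7). The lid is next.

apply_moves:
  moves:
    - [[0.0005, -0.02, 0], 0]
    - [[0.0005, -0.041, 0], 0]
    - [[0.0005, -0.041, 0], 0]
    - [[0.0005, -0.041, 0], 0]
    - [[0.0005, -0.041, 0], 0]
  hand: 0.045

```text
time_s: 9.27
tcp_pos: [0.4927, -0.0666, 0.2034]
ee_rot: [[-1.0, -0.001, -0.003], [-0.001, 1.0, -0.0], [0.003, -0.0, -1.0]]
wrist_force: [0.6, 0.1, -0.2]
gripper_width: 0.52
gripper_force: 0.0
```

apply_moves:
  moves:
    - [[0.0005, -0.041, 0], 0]
    - [[0.0005, -0.041, 0], 0]
    - [[0.0005, -0.041, 0], 0]
    - [[0.0005, -0.041, 0], 0]
    - [[0.0005, -0.041, 0], 0]

```text
time_s: 9.68
tcp_pos: [0.4903, -0.2717, 0.2031]
ee_rot: [[-1.0, -0.0, -0.003], [-0.0, 1.0, 0.001], [0.003, 0.001, -1.0]]
wrist_force: [1.1, 0.7, 0.5]
gripper_width: 0.518
gripper_force: 0.0
```

apply_moves:
  moves:
    - [[0.0005, -0.041, 0], 0]
    - [[0.0005, -0.041, 0], 0]
    - [[0, -0.041, 0], 0]
    - [[0, -0.0025, 0], 0]
    - [[0, 0, 0], 6.43]

```text
time_s: 10.1
tcp_pos: [0.4891, -0.3977, 0.2017]
ee_rot: [[-0.993, 0.118, -0.005], [0.118, 0.993, 0.002], [0.005, 0.002, -1.0]]
wrist_force: [-0.7, 1.2, -0.1]
gripper_width: 0.519
gripper_force: 0.0
```

apply_moves:
  moves:
    - [[0, 0, 0.01], 6.43]
    - [[0, 0, 0.01], 6.43]
    - [[0, 0, 0.01], 6.43]
    - [[0, 0, 0.01], 6.43]
    - [[0, 0, 0.01], 6.43]

```text
time_s: 10.52
tcp_pos: [0.4897, -0.3948, 0.1524]
ee_rot: [[-0.778, 0.628, -0.003], [0.628, 0.778, 0.002], [0.004, -0.001, -1.0]]
wrist_force: [1.1, 0.4, -0.4]
gripper_width: 0.519
gripper_force: 0.0
```

apply_moves:
  moves:
    - [[0, 0, 0.01], 6.43]
    - [[0, 0, 0], 0]
    - [[0, 0, 0], 0]
    - [[0, 0, 0], 0]

```text
time_s: 10.85
tcp_pos: [0.4906, -0.3954, 0.1446]
ee_rot: [[-0.709, 0.705, -0.001], [0.705, 0.709, 0.0], [0.001, -0.001, -1.0]]
wrist_force: [0.4, 1.2, -0.2]
gripper_width: 0.517
gripper_force: 0.0
```

Run:
```python
from h import *
p=imaging.capture("wrist"); cv2.imwrite("pics/w5.png",p['frame'])
s=r.sense(); print(s['time_s'],s['tcp_pos'],yaw(s),s['joints'],shift(s,[.490,-.3957,.03],45)); uv=proj(p,[[.490,-.3957,.003]])[0];print(uv)
for th in (100,130):
    c,e=blob(p,uv,th,50); print(c,e,onz(p,c,.003))
```

```text
10.9 [ 0.49081608 -0.39555559  0.14504637] 45.1309735807619 [-2.41734465e+01  2.60216961e+01 -4.90310106e+00  1.74392693e-02
 -5.90629681e+01 -1.10704542e+02] (array([ 0.0005, -0.0007,  0.115 ]), np.float64(0.13))
[319.64689559 228.33892352]
[319.9543457  228.50719833] (50.69674301147461, 51.572349548339844) [ 0.49029055 -0.39561764  0.003     ]
[319.96665192 228.58057022] (50.08413314819336, 50.51757049560547) [ 0.4903437  -0.39565567  0.003     ]
```

View pics/w5.png

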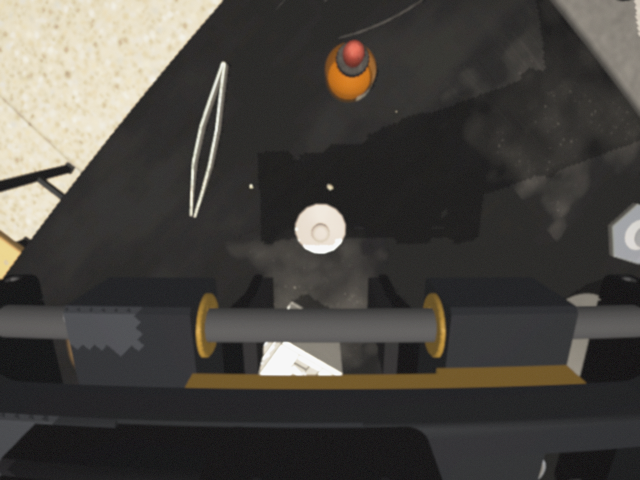

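The lid is centred at (320,228.5), directly under the tool. The dropper is clear at (350,70) and the box at (300,350) is well off the fingers' line.

apply_moves:
  moves:
    - [[0.0004, -0.0003, 0.03], 0]
    - [[0, 0, 0.035], 0]
    - [[0, 0, 0.03], 0]
    - [[0, 0, 0.015], 0]
    - [[0, 0, 0.01], 0]

```text
time_s: 11.32
tcp_pos: [0.4892, -0.3949, 0.0228]
ee_rot: [[-0.708, 0.706, -0.003], [0.706, 0.708, 0.001], [0.003, -0.001, -1.0]]
wrist_force: [-0.0, -0.5, 0.1]
gripper_width: 0.518
gripper_force: 0.0
```

apply_moves:
  moves:
    - [[0, 0, 0.006], 0]
    - [[0, 0, 0.004], 0]
    - [[0, 0, 0.003], 0]
    - [[0, 0, 0.002], 0]
    - [[0, 0, 0], 0]

```text
time_s: 11.73
tcp_pos: [0.4905, -0.3956, 0.0104]
ee_rot: [[-0.707, 0.707, 0.001], [0.707, 0.707, -0.001], [-0.001, 0.0, -1.0]]
wrist_force: [-0.6, 0.7, 0.7]
gripper_width: 0.517
gripper_force: 0.0
```

apply_moves:
  moves:
    - [[0, 0, 0], 0]
    - [[0, 0, 0], 0]

```text
time_s: 11.9
tcp_pos: [0.4905, -0.3956, 0.0105]
ee_rot: [[-0.707, 0.707, 0.001], [0.707, 0.707, -0.001], [-0.001, 0.0, -1.0]]
wrist_force: [0.3, 0.0, 0.3]
gripper_width: 0.52
gripper_force: 0.0
```

apply_moves:
  moves:
    - [[0, 0, 0.001], 0]
    - [[0, 0, 0.001], 0]
    - [[0, 0, 0], 0]

```text
time_s: 12.15
tcp_pos: [0.49, -0.3954, 0.0077]
ee_rot: [[-0.707, 0.707, -0.0], [0.707, 0.707, 0.0], [0.0, 0.0, -1.0]]
wrist_force: [-0.0, 0.1, 1.1]
gripper_width: 0.515
gripper_force: 0.0
```

apply_moves:
  moves:
    - [[0, 0, 0], 0]
    - [[0, 0, 0], 0]
    - [[0, 0, 0], 0]
    - [[0, 0, 0], 0]
    - [[0, 0, 0], 0]
  hand: 0.008

```text
time_s: 12.57
tcp_pos: [0.4901, -0.3954, 0.0078]
ee_rot: [[-0.707, 0.707, 0.0], [0.707, 0.707, -0.0], [-0.0, 0.0, -1.0]]
wrist_force: [-0.1, 0.2, -0.2]
gripper_width: 0.224
gripper_force: 0.0
```

apply_moves:
  moves:
    - [[0, 0, 0], 0]
    - [[0, 0, 0], 0]
    - [[0, 0, 0], 0]
    - [[0, 0, 0], 0]
    - [[0, 0, 0], 0]

```text
time_s: 12.98
tcp_pos: [0.4901, -0.3954, 0.0078]
ee_rot: [[-0.707, 0.707, -0.0], [0.707, 0.707, 0.0], [0.0, 0.0, -1.0]]
wrist_force: [-0.6, -0.9, 1.0]
gripper_width: 0.147
gripper_force: 30.0
```

apply_moves:
  moves:
    - [[0, 0, 0], 0]
    - [[0, 0, 0], 0]
    - [[0, 0, 0], 0]

```text
time_s: 13.23
tcp_pos: [0.4901, -0.3954, 0.0078]
ee_rot: [[-0.707, 0.707, -0.0], [0.707, 0.707, 0.0], [0.0, 0.0, -1.0]]
wrist_force: [-0.2, 1.3, -0.6]
gripper_width: 0.145
gripper_force: 30.0
```

apply_moves:
  moves:
    - [[0, 0, -0.005], 0]
    - [[0, 0, -0.02], 0]
    - [[0, 0, -0.035], 0]
    - [[0, 0, -0.035], 0]
    - [[0, 0, -0.035], 0]

```text
time_s: 13.65
tcp_pos: [0.4897, -0.3953, 0.1394]
ee_rot: [[-0.707, 0.707, -0.001], [0.707, 0.707, 0.0], [0.001, -0.0, -1.0]]
wrist_force: [0.7, -0.3, -0.1]
gripper_width: 0.146
gripper_force: 30.0
```

apply_moves:
  moves:
    - [[0.0138, 0.0142, -0.02], 0]
    - [[0.0276, 0.0284, 0], 0]
    - [[0.0276, 0.0284, 0], 0]
    - [[0.0276, 0.0284, 0], 0]
    - [[0.0276, 0.0284, 0], 0]

```text
time_s: 14.07
tcp_pos: [0.4922, -0.2157, 0.1584]
ee_rot: [[-0.707, 0.708, 0.001], [0.708, 0.707, -0.0], [-0.001, 0.001, -1.0]]
wrist_force: [0.5, -0.1, -0.1]
gripper_width: 0.148
gripper_force: 30.0
```

apply_moves:
  moves:
    - [[0.0276, 0.0284, 0], 0]
    - [[0.0276, 0.0284, 0], 0]
    - [[0.0276, 0.0284, 0], 0]
    - [[0.0276, 0.0284, 0], 0]
    - [[0.0276, 0.0284, 0], 0]

```text
time_s: 14.48
tcp_pos: [0.4951, -0.0174, 0.1585]
ee_rot: [[-0.707, 0.707, 0.001], [0.707, 0.707, 0.0], [-0.001, 0.001, -1.0]]
wrist_force: [0.6, 0.1, 0.4]
gripper_width: 0.147
gripper_force: 30.0
```

apply_moves:
  moves:
    - [[0.0276, 0.0284, 0], 0]
    - [[0.0276, 0.0284, 0], 0]
    - [[0.0276, 0.0284, 0], 0]
    - [[0.0142, 0.014, 0], 0]
    - [[0, 0, 0], 0]

```text
time_s: 14.9
tcp_pos: [0.4974, 0.1233, 0.1584]
ee_rot: [[-0.711, 0.703, 0.002], [0.703, 0.711, 0.001], [-0.0, 0.002, -1.0]]
wrist_force: [-0.0, -0.1, -0.1]
gripper_width: 0.151
gripper_force: 30.0
```

apply_moves:
  moves:
    - [[0, 0, 0.02], 0]
    - [[0, 0, 0.015], 0]
    - [[0, 0, 0], 0]
    - [[0, 0, 0], 0]
    - [[0, 0, 0], 0]

```text
time_s: 15.32
tcp_pos: [0.4976, 0.1192, 0.1238]
ee_rot: [[-0.707, 0.707, 0.001], [0.707, 0.707, 0.0], [-0.001, 0.001, -1.0]]
wrist_force: [-0.4, 0.6, -0.4]
gripper_width: 0.145
gripper_force: 30.0
```

Run:
```python
from h import *
p=imaging.capture("wrist"); cv2.imwrite("pics/w6.png",cv2.resize(p['frame'][160:380,220:430],None,fx=2.7,fy=2.7))
s=r.sense(); print(s['time_s'],s['tcp_pos'],yaw(s),s['gripper_width'],shift(s,[.497,.1195,.052],45));
print(proj(p,[[.497,.1195,.044],s['tcp_pos']+np.array([0,0,-.008])]))
uv=proj(p,[[.497,.1195,.044]])[0]
```

```text
15.3667 [0.49775818 0.11939428 0.12395625] 44.98684216609078 0.14411421004900898 (array([ 0.0007, -0.0006,  0.072 ]), np.float64(-0.01))
[[319.84106284 247.77359378]
 [320.84463752 288.78202876]]
```

View pics/w6.png

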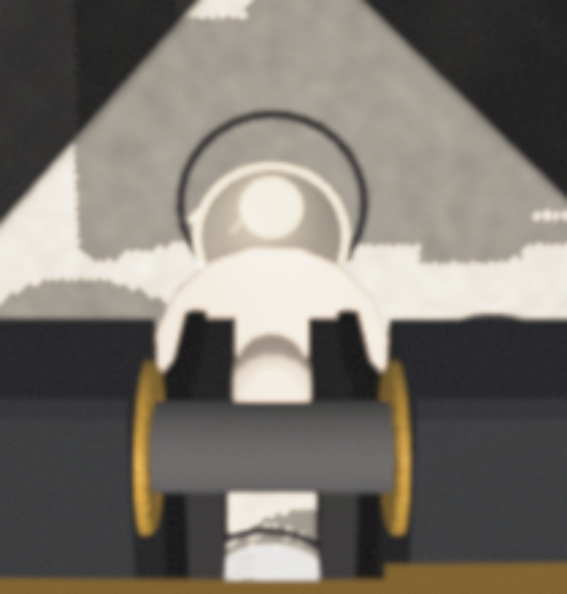

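The lid disc spans crop columns 155–390 and the crucible rim 190–355. Both are centred at about column 272, so they line up. I'll lower it.

apply_moves:
  moves:
    - [[0.0005, -0.0002, 0.02], 0]
    - [[0, 0, 0.02], 0]
    - [[0, 0, 0.012], 0]
    - [[0, 0, 0.008], 0]
    - [[0, 0, 0.005], 0]

```text
time_s: 15.78
tcp_pos: [0.4968, 0.1196, 0.0577]
ee_rot: [[-0.707, 0.707, 0.0], [0.707, 0.707, 0.0], [-0.0, 0.0, -1.0]]
wrist_force: [0.8, -0.2, -0.4]
gripper_width: 0.142
gripper_force: 30.0
```

apply_moves:
  moves:
    - [[0, 0, 0.002], 0]
    - [[0, 0, 0.002], 0]
    - [[0, 0, 0], 0]
    - [[0, 0, 0], 0]

```text
time_s: 16.12
tcp_pos: [0.497, 0.12, 0.0544]
ee_rot: [[-0.707, 0.707, 0.001], [0.707, 0.707, 0.001], [-0.0, 0.001, -1.0]]
wrist_force: [-0.4, 0.4, -1.0]
gripper_width: 0.144
gripper_force: 30.0
```

Run:
```python
from h import *
s=r.sense(); print(s['tcp_pos'],s['wrist_force'],shift(s,[.4972,.1196,.0518],45))
```

```text
[0.49696221 0.11995163 0.05442101] [-0.40297164  0.41806687 -1.00970724] (array([-0.0004, -0.0001,  0.0026]), np.float64(0.02))
```

apply_moves:
  moves:
    - [[-0.0003, 0, 0.001], 0]
    - [[0, 0, 0.001], 0]
    - [[0, 0, 0], 0]
    - [[0, 0, 0], 0]

```text
time_s: 16.45
tcp_pos: [0.4967, 0.1195, 0.0518]
ee_rot: [[-0.707, 0.707, 0.0], [0.707, 0.707, 0.0], [-0.0, 0.0, -1.0]]
wrist_force: [0.7, -0.5, -0.2]
gripper_width: 0.146
gripper_force: 30.0
```

apply_moves:
  moves:
    - [[0, 0, 0.0005], 0]
    - [[0, 0, 0], 0]
    - [[0, 0, 0], 0]

```text
time_s: 16.7
tcp_pos: [0.4969, 0.1196, 0.0516]
ee_rot: [[-0.707, 0.707, 0.0], [0.707, 0.707, 0.0], [-0.0, 0.0, -1.0]]
wrist_force: [-0.7, -0.3, 2.2]
gripper_width: 0.147
gripper_force: 30.0
```

apply_moves:
  moves:
    - [[0, 0, 0.0005], 0]
    - [[0, 0, 0], 0]
    - [[0, 0, 0], 0]

```text
time_s: 16.95
tcp_pos: [0.4971, 0.1196, 0.0515]
ee_rot: [[-0.707, 0.707, 0.001], [0.707, 0.707, 0.0], [-0.001, 0.001, -1.0]]
wrist_force: [-1.9, -0.5, 5.8]
gripper_width: 0.147
gripper_force: 30.0
```

Contact at 5.8 N. I'll release and rise.

apply_moves:
  moves:
    - [[0, 0, 0], 0]
    - [[0, 0, 0], 0]
    - [[0, 0, 0], 0]
    - [[0, 0, 0], 0]
    - [[0, 0, 0], 0]
  hand: 0.03

```text
time_s: 17.37
tcp_pos: [0.4965, 0.1194, 0.0505]
ee_rot: [[-0.707, 0.707, -0.0], [0.707, 0.707, -0.0], [0.0, -0.0, -1.0]]
wrist_force: [0.4, -0.5, -0.4]
gripper_width: 0.331
gripper_force: 0.0
```

apply_moves:
  moves:
    - [[0, 0, -0.003], 0]
    - [[0, 0, -0.01], 0]
    - [[0, 0, -0.03], 0]
    - [[0, 0, -0.04], 0]
    - [[0, 0, -0.04], 0]

```text
time_s: 17.78
tcp_pos: [0.4961, 0.1191, 0.1754]
ee_rot: [[-0.707, 0.707, -0.002], [0.707, 0.707, -0.001], [0.0, -0.002, -1.0]]
wrist_force: [1.2, 0.5, -0.2]
gripper_width: 0.346
gripper_force: 0.0
```

apply_moves:
  moves:
    - [[0, 0, -0.03], 0]
    - [[0, 0, 0], 0]
    - [[0, 0, 0], 0]
    - [[0, 0, 0], 0]

```text
time_s: 18.12
tcp_pos: [0.4961, 0.1193, 0.2039]
ee_rot: [[-0.707, 0.707, -0.0], [0.707, 0.707, 0.0], [0.001, 0.0, -1.0]]
wrist_force: [-0.3, -0.4, -0.1]
gripper_width: 0.342
gripper_force: 0.0
```

Run:
```python
from h import *
p=imaging.capture("wrist"); q=imaging.capture("scene")
a=cv2.resize(p['frame'][150:290,250:390],(560,560)); 
u,v=proj(q,[[.497,.1195,.03]])[0].astype(int)
b=cv2.resize(q['frame'][v-25:v+25,u-20:u+20],(224,280))
im=np.zeros((560,784,3),np.uint8); im[:,:560]=a; im[:280,560:]=b; cv2.imwrite("pics/w7.png",im)
s=r.sense(); print(s['time_s'],s['tcp_pos'],yaw(s)); print(proj(p,[[.497,.1195,.008],[.497,.1195,.046]]))
```

```text
18.2167 [0.49582747 0.11907581 0.20262996] 44.99457313618867
[[321.00492139 216.82081177]
 [321.11122529 225.05713863]]
```

View pics/w7.png

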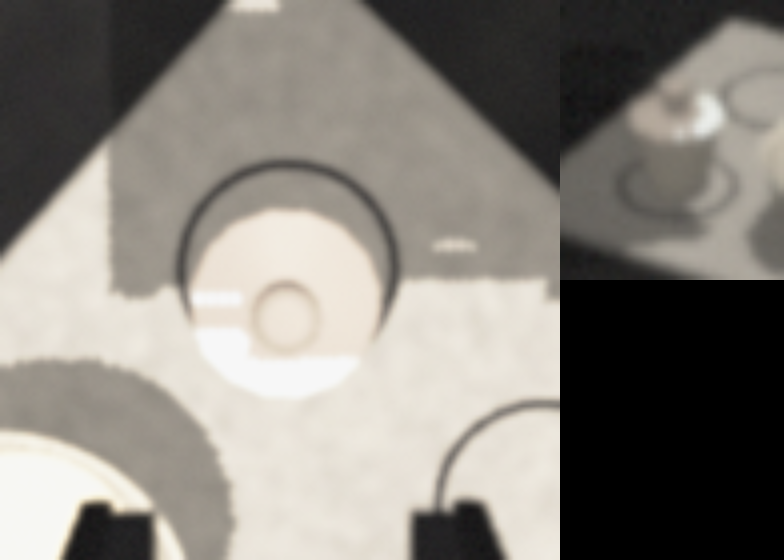

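The lid lies squarely on the crucible: lid centre (321.4,225.8), predicted (321.1,225.1). It looks level in the scene inset. The dropper is next.

apply_moves:
  moves:
    - [[0, 0, 0], -6.43]
    - [[0, 0, 0], -6.43]
    - [[0, 0, 0], -6.43]
    - [[0, 0, 0], -6.43]
    - [[0, 0, 0], -6.43]
  hand: 0.06

```text
time_s: 18.63
tcp_pos: [0.496, 0.1191, 0.2022]
ee_rot: [[-0.976, 0.217, -0.003], [0.217, 0.976, -0.002], [0.003, -0.002, -1.0]]
wrist_force: [0.2, 0.7, 0.9]
gripper_width: 0.63
gripper_force: 0.0
```

apply_moves:
  moves:
    - [[0, 0, 0], -6.43]
    - [[0, 0, 0], -6.43]
    - [[0.0034, -0.0187, 0], 0]
    - [[0.0069, -0.0374, 0], 0]
    - [[0.0069, -0.0374, 0], 0]

```text
time_s: 19.05
tcp_pos: [0.4787, 0.0255, 0.2022]
ee_rot: [[-1.0, -0.003, -0.003], [-0.003, 1.0, -0.001], [0.003, -0.001, -1.0]]
wrist_force: [0.7, -0.4, -0.6]
gripper_width: 0.689
gripper_force: 0.0
```

apply_moves:
  moves:
    - [[0.0069, -0.0374, 0], 0]
    - [[0.0069, -0.0374, 0], 0]
    - [[0.0069, -0.0374, 0], 0]
    - [[0.0069, -0.0374, 0], 0]
    - [[0.0069, -0.0374, 0], 0]

```text
time_s: 19.47
tcp_pos: [0.4437, -0.1626, 0.2026]
ee_rot: [[-1.0, -0.001, -0.003], [-0.001, 1.0, 0.0], [0.003, 0.0, -1.0]]
wrist_force: [1.3, -0.7, -0.0]
gripper_width: 0.688
gripper_force: 0.0
```

apply_moves:
  moves:
    - [[0.0069, -0.0374, 0], 0]
    - [[0.0069, -0.0374, 0], 0]
    - [[0.0069, -0.0374, 0], 0]
    - [[0.0035, -0.0187, 0], 0]
    - [[0, 0, 0], 0]

```text
time_s: 19.88
tcp_pos: [0.4194, -0.2948, 0.2019]
ee_rot: [[-1.0, 0.004, -0.004], [0.004, 1.0, 0.001], [0.004, 0.001, -1.0]]
wrist_force: [-0.0, 0.0, 0.1]
gripper_width: 0.693
gripper_force: 0.0
```

apply_moves:
  moves:
    - [[0, 0, 0], 0]
    - [[0, 0, 0], 0]
    - [[0, 0, 0], 0]

```text
time_s: 20.13
tcp_pos: [0.4209, -0.291, 0.2033]
ee_rot: [[-1.0, -0.002, -0.001], [-0.002, 1.0, 0.001], [0.001, 0.001, -1.0]]
wrist_force: [1.2, 0.8, 0.2]
gripper_width: 0.689
gripper_force: 0.0
```

Run:
```python
from h import *
p=imaging.capture("wrist"); s=r.sense(); print(s['time_s'],s['tcp_pos'],yaw(s),s['gripper_width'])
u,v=proj(p,[[.418,-.291,.03]])[0]; print(u,v)
x0,y0=int(u)-60,int(v)-60; print(x0,y0)
cv2.imwrite("pics/w8.png",cv2.resize(p['frame'][y0:y0+120,x0:x0+120],(600,600)))
print(proj(p,[[.418,-.291,z] for z in (0,.03,.062,.085)]).round(1).tolist())
for uv,c in at(p,"dropper"): print(uv,c,onz(p,uv,0))
for o in models.cut_out(p,"dropper")[:1]:
    m=o['region'].astype(np.uint8); c=max(cv2.findContours(m,0,1)[0],key=cv2.contourArea); print(cv2.boundingRect(c),cv2.minAreaRect(c))
```

```text
20.1833 [ 0.42106999 -0.29092953  0.20352186] 90.1129348554103 0.6896369473097258
320.3952199700398 218.1444757581286
260 158
[[320.4, 212.3], [320.4, 218.1], [320.4, 225.6], [320.4, 231.9]]
[316.416 212.4  ] 0.85 [ 0.4180979  -0.29503172  0.        ]
(297, 199, 39, 41) ((316.0, 219.0), (40.0, 38.0), 90.0)
```

View pics/w8.png

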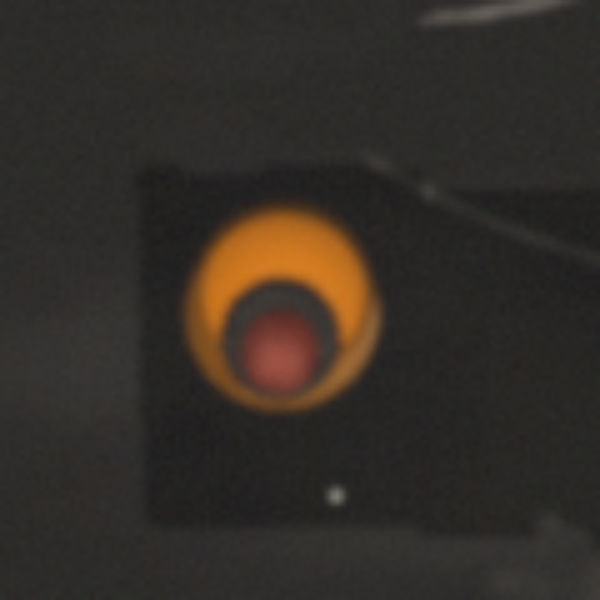

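The dropper body is centred at about (316.7,219.7), the collar at (316.2,225.3) and the bulb at (316,228).

Run:
```python
from h import *
p=imaging.capture("wrist")
g=cv2.cvtColor(p['frame'],cv2.COLOR_BGR2HSV)
m=((g[...,1]>110)&(g[...,2]>70)).astype(np.uint8); m[:190]=0;m[255:]=0;m[:,:285]=0;m[:,350:]=0
c=max(cv2.findContours(m,0,1)[0],key=cv2.contourArea); e=cv2.fitEllipse(cv2.convexHull(c)); print(e)
for n,q,z in (("bulb",(316,228),.083),("collar",(316.2,225.4),.062),("body",e[0],.03),("body40",e[0],.04)): print(n,onz(p,q,z).round(4))
s=r.sense(); print(s['tcp_pos'])
```

```text
((316.23956298828125, 218.88291931152344), (39.16133499145508, 41.13180160522461), 5.660076141357422)
bulb [ 0.4159 -0.2946  0.083 ]
collar [ 0.4185 -0.2947  0.062 ]
body [ 0.4194 -0.295   0.03  ]
body40 [ 0.4173 -0.2949  0.04  ]
[ 0.42121819 -0.29112211  0.20390314]
```

It leans in x, so I'll close the fingers along x: turn the wrist -90 degrees.

apply_moves:
  moves:
    - [[0, 0, 0], -6.92]
    - [[0, 0, 0], -6.92]
    - [[0, 0, 0], -6.92]
    - [[0, 0, 0], -6.92]
    - [[0, 0, 0], -6.92]

```text
time_s: 20.75
tcp_pos: [0.4211, -0.2914, 0.204]
ee_rot: [[-0.819, -0.574, 0.0], [-0.574, 0.819, -0.0], [-0.0, -0.0, -1.0]]
wrist_force: [-0.1, 0.3, 0.3]
gripper_width: 0.694
gripper_force: 0.0
```

apply_moves:
  moves:
    - [[0, 0, 0], -6.92]
    - [[0, 0, 0], -6.92]
    - [[0, 0, 0], -6.92]
    - [[0, 0, 0], -6.92]
    - [[0, 0, 0], -6.92]

```text
time_s: 21.17
tcp_pos: [0.4211, -0.2914, 0.204]
ee_rot: [[-0.348, -0.937, 0.0], [-0.937, 0.348, -0.0], [-0.0, -0.0, -1.0]]
wrist_force: [-0.1, 0.1, -0.4]
gripper_width: 0.69
gripper_force: 0.0
```

apply_moves:
  moves:
    - [[0, 0, 0], -6.92]
    - [[0, 0, 0], -6.92]
    - [[0, 0, 0], -6.92]
    - [[0, 0, 0], 0]
    - [[0, 0, 0], 0]

```text
time_s: 21.58
tcp_pos: [0.4211, -0.2915, 0.2039]
ee_rot: [[-0.003, -1.0, 0.0], [-1.0, 0.003, -0.0], [0.0, -0.0, -1.0]]
wrist_force: [0.1, -0.2, -0.0]
gripper_width: 0.688
gripper_force: 0.0
```

Run:
```python
from h import *
p=imaging.capture("wrist")
g=cv2.cvtColor(p['frame'],cv2.COLOR_BGR2HSV)
m=((g[...,1]>110)&(g[...,2]>70)).astype(np.uint8); m[:180]=0;m[260:]=0;m[:,:280]=0;m[:,360:]=0
c=max(cv2.findContours(m,0,1)[0],key=cv2.contourArea); e=cv2.fitEllipse(cv2.convexHull(c)); print(e)
red=((g[...,0]>165)|(g[...,0]<6))&(m>0)&(g[...,1]>110); vv,uu=np.nonzero(red); bq=(np.median(uu),np.median(vv)); print(bq,len(uu))
for n,q,z in (("bulb",bq,.08),("body",e[0],.03),("body35",e[0],.035)): print(n,onz(p,q,z).round(4))
s=r.sense(); print(s['tcp_pos'],yaw(s),s['joints'].round(1),shift(s,[.4185,-.295,.02],0))
```

```text
((322.3072204589844, 216.88316345214844), (38.86600112915039, 42.75463104248047), 167.0107421875)
(np.float64(325.0), np.float64(228.0)) 209
bulb [ 0.4174 -0.2965  0.08  ]
body [ 0.4193 -0.2957  0.03  ]
body35 [ 0.4194 -0.2967  0.035 ]
[ 0.42100847 -0.29160477  0.20387466] 179.84445961935918 [-16.5  11.9 -16.8  -0.  -61.2  16.4] (array([0.0034, 0.0025, 0.1839]), np.float64(-0.16))
```

apply_moves:
  moves:
    - [[0.0037, 0.0022, 0.03], 0]
    - [[0, 0, 0.03], 0]
    - [[0, 0, 0.03], 0]
    - [[0, 0, 0.03], 0]
    - [[0, 0, 0.025], 0]

```text
time_s: 22.05
tcp_pos: [0.4181, -0.2953, 0.0571]
ee_rot: [[-0.003, -1.0, -0.001], [-1.0, 0.003, 0.0], [-0.0, 0.001, -1.0]]
wrist_force: [-0.2, -0.8, -0.2]
gripper_width: 0.69
gripper_force: 0.0
```

apply_moves:
  moves:
    - [[0, 0, 0.015], 0]
    - [[0, 0, 0.01], 0]
    - [[0, 0, 0.008], 0]
    - [[0, 0, 0.003], 0]
    - [[0, 0, 0], 0]

```text
time_s: 22.47
tcp_pos: [0.4189, -0.2956, 0.0227]
ee_rot: [[-0.001, -1.0, -0.0], [-1.0, 0.001, -0.0], [0.0, 0.0, -1.0]]
wrist_force: [-0.2, -0.4, -0.2]
gripper_width: 0.69
gripper_force: 0.0
```

apply_moves:
  moves:
    - [[0, 0, 0], 0]
    - [[0, 0, 0], 0]
    - [[0, 0, 0], 0]
    - [[0, 0, 0], 0]
    - [[0, 0, 0], 0]
  hand: 0.026

```text
time_s: 22.88
tcp_pos: [0.4191, -0.2957, 0.0233]
ee_rot: [[-0.0, -1.0, 0.001], [-1.0, 0.0, -0.0], [0.0, -0.001, -1.0]]
wrist_force: [-0.3, -0.0, 1.2]
gripper_width: 0.4
gripper_force: 30.1
```

apply_moves:
  moves:
    - [[0, 0, 0], 0]
    - [[0, 0, 0], 0]
    - [[0, 0, 0], 0]
    - [[0, 0, 0], 0]
    - [[0, 0, 0], 0]

```text
time_s: 23.3
tcp_pos: [0.4191, -0.2958, 0.0233]
ee_rot: [[-0.0, -1.0, 0.001], [-1.0, 0.0, -0.0], [0.0, -0.001, -1.0]]
wrist_force: [-0.2, 0.0, 5.6]
gripper_width: 0.401
gripper_force: 30.0
```

apply_moves:
  moves:
    - [[0, 0, -0.005], 0]
    - [[0, 0, -0.02], 0]
    - [[0, 0, -0.035], 0]
    - [[0, 0, -0.035], 0]
    - [[0, 0, -0.02], 0]

```text
time_s: 23.72
tcp_pos: [0.4198, -0.2962, 0.1411]
ee_rot: [[0.0, -1.0, 0.004], [-1.0, -0.0, -0.002], [0.002, -0.004, -1.0]]
wrist_force: [0.5, -0.6, -0.6]
gripper_width: 0.402
gripper_force: 29.9
```

apply_moves:
  moves:
    - [[-0.0085, -0.0033, 0], 0]
    - [[-0.033, -0.0131, 0], 0]
    - [[-0.033, -0.0131, 0], 0]
    - [[-0.033, -0.0131, 0], 0]
    - [[-0.033, -0.0131, 0], 0]

```text
time_s: 24.13
tcp_pos: [0.4738, -0.1534, 0.1368]
ee_rot: [[-0.002, -1.0, -0.002], [-1.0, 0.002, 0.001], [-0.001, 0.002, -1.0]]
wrist_force: [1.4, -1.0, -0.2]
gripper_width: 0.402
gripper_force: 29.9
```

apply_moves:
  moves:
    - [[-0.033, -0.0131, 0], 0]
    - [[-0.033, -0.0131, 0], 0]
    - [[-0.0085, -0.0034, 0], 0]
    - [[0, 0, 0], 0]
    - [[0, 0, 0], 0]

```text
time_s: 24.55
tcp_pos: [0.5032, -0.0802, 0.1368]
ee_rot: [[0.001, -1.0, -0.003], [-1.0, -0.001, 0.0], [-0.0, 0.003, -1.0]]
wrist_force: [-0.0, -0.2, -0.5]
gripper_width: 0.397
gripper_force: 29.9
```

apply_moves:
  moves:
    - [[0, 0, 0.02], 0]
    - [[0, 0, 0.01], 0]
    - [[0, 0, 0], 0]
    - [[0, 0, 0], 0]
    - [[0, 0, 0], 0]

```text
time_s: 24.97
tcp_pos: [0.5042, -0.0814, 0.1081]
ee_rot: [[-0.001, -1.0, 0.0], [-1.0, 0.001, -0.0], [0.0, -0.0, -1.0]]
wrist_force: [0.5, 1.0, -1.0]
gripper_width: 0.403
gripper_force: 29.9
```

Run:
```python
from h import *
p=imaging.capture("wrist"); s=r.sense(); print(s['time_s'],s['tcp_pos'],yaw(s),s['gripper_width'],s['gripper_force'],shift(s,[.5044,-.0808,.0315],0))
q=imaging.capture("scene")
u,v=proj(q,[s['tcp_pos']])[0].astype(int)
b=cv2.resize(q['frame'][v-60:v+40,u-40:u+40],(384,480))
cv2.imwrite("pics/w9.png",np.hstack([cv2.resize(p['frame'][180:400,230:410],(392,480)),b]))
print(proj(p,[[.5044,-.0808,.008],s['tcp_pos']+np.array([0,0,.017]),s['tcp_pos']+np.array([0,0,-.0233])]))
```

```text
25.0167 [ 0.50445034 -0.08116541  0.10839514] 179.9367566547464 0.4010318180986714 29.90730865624755 (array([-0.0004,  0.0001,  0.0769]), np.float64(-0.06))
[[320.2141712  242.35172042]
 [319.77586169 311.94059443]
 [319.9503494  278.90674279]]
```

View pics/w9.png

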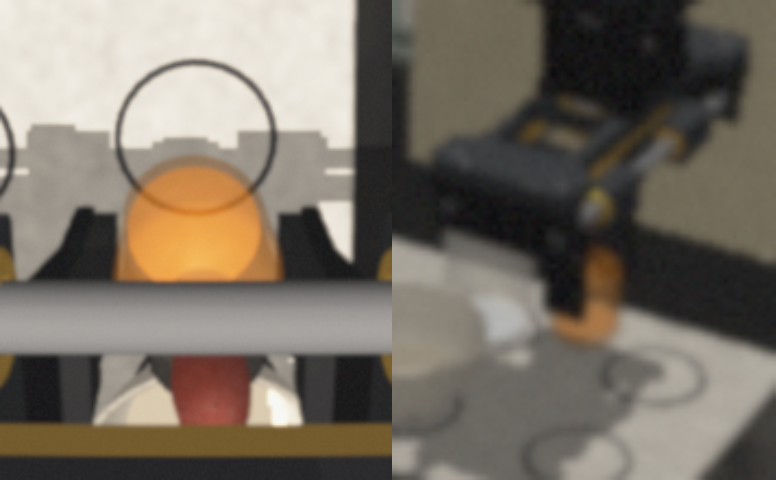

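The ring is at (320,242.8), predicted (320.2,242.4). The bottle base is centred in the same column and the bottle hangs upright. I'll lower it.

apply_moves:
  moves:
    - [[-0.0004, 0, 0.02], 0]
    - [[0, 0, 0.02], 0]
    - [[0, 0, 0.015], 0]
    - [[0, 0, 0.01], 0]
    - [[0, 0, 0.004], 0]

```text
time_s: 25.48
tcp_pos: [0.5036, -0.0804, 0.0378]
ee_rot: [[-0.001, -1.0, -0.002], [-1.0, 0.001, -0.0], [0.0, 0.002, -1.0]]
wrist_force: [-0.5, -0.4, -0.9]
gripper_width: 0.407
gripper_force: 29.9
```

apply_moves:
  moves:
    - [[0, 0, 0.002], 0]
    - [[0, 0, 0.002], 0]
    - [[0, 0, 0.001], 0]
    - [[0, 0, 0], 0]
    - [[0, 0, 0], 0]

```text
time_s: 25.9
tcp_pos: [0.5045, -0.0802, 0.0344]
ee_rot: [[-0.0, -1.0, 0.001], [-1.0, 0.0, 0.0], [-0.0, -0.001, -1.0]]
wrist_force: [-0.2, -0.0, -0.3]
gripper_width: 0.403
gripper_force: 29.9
```

apply_moves:
  moves:
    - [[0, 0, 0.001], 0]
    - [[0, 0, 0], 0]
    - [[0, 0, 0], 0]

```text
time_s: 26.15
tcp_pos: [0.5042, -0.0802, 0.0329]
ee_rot: [[-0.0, -1.0, 0.0], [-1.0, 0.0, 0.0], [-0.0, -0.0, -1.0]]
wrist_force: [-0.1, -0.5, -0.3]
gripper_width: 0.401
gripper_force: 29.9
```

apply_moves:
  moves:
    - [[0.0005, 0, 0.001], 0]
    - [[0, 0, 0], 0]
    - [[0, 0, 0], 0]

```text
time_s: 26.4
tcp_pos: [0.504, -0.0808, 0.0317]
ee_rot: [[-0.0, -1.0, -0.0], [-1.0, 0.0, -0.0], [0.0, 0.0, -1.0]]
wrist_force: [0.3, 0.3, -0.2]
gripper_width: 0.404
gripper_force: 29.9
```

apply_moves:
  moves:
    - [[0, 0, 0.0005], 0]
    - [[0, 0, 0], 0]
    - [[0, 0, 0], 0]

```text
time_s: 26.65
tcp_pos: [0.5042, -0.0807, 0.0314]
ee_rot: [[-0.0, -1.0, 0.0], [-1.0, 0.0, -0.0], [0.0, -0.0, -1.0]]
wrist_force: [0.1, -0.7, 0.8]
gripper_width: 0.399
gripper_force: 29.9
```

apply_moves:
  moves:
    - [[0, 0, 0.0005], 0]
    - [[0, 0, 0], 0]
    - [[0, 0, 0], 0]

```text
time_s: 26.9
tcp_pos: [0.5042, -0.0808, 0.0313]
ee_rot: [[-0.0, -1.0, 0.0], [-1.0, 0.0, -0.0], [0.0, -0.0, -1.0]]
wrist_force: [-1.8, 0.9, 5.6]
gripper_width: 0.399
gripper_force: 30.0
```

apply_moves:
  moves:
    - [[0, 0, 0], 0]
    - [[0, 0, 0], 0]
    - [[0, 0, 0], 0]
    - [[0, 0, 0], 0]
    - [[0, 0, 0], 0]
  hand: 0.055

```text
time_s: 27.32
tcp_pos: [0.5041, -0.0807, 0.0306]
ee_rot: [[-0.0, -1.0, -0.0], [-1.0, 0.0, 0.0], [-0.0, 0.0, -1.0]]
wrist_force: [0.4, 0.1, -0.5]
gripper_width: 0.614
gripper_force: 0.0
```

apply_moves:
  moves:
    - [[0, 0, -0.005], 0]
    - [[0, 0, -0.02], 0]
    - [[0, 0, -0.035], 0]
    - [[0, 0, -0.04], 0]
    - [[0, 0, -0.04], 0]

```text
time_s: 27.73
tcp_pos: [0.5034, -0.0809, 0.1723]
ee_rot: [[-0.0, -1.0, -0.001], [-1.0, 0.0, -0.0], [0.0, 0.001, -1.0]]
wrist_force: [1.0, 0.2, -0.5]
gripper_width: 0.635
gripper_force: 0.0
```

apply_moves:
  moves:
    - [[0, 0, -0.03], 0]
    - [[0, 0, 0], 0]
    - [[0, 0, 0], 0]
    - [[0, 0, 0], 0]

```text
time_s: 28.07
tcp_pos: [0.5034, -0.0807, 0.2004]
ee_rot: [[-0.001, -1.0, -0.001], [-1.0, 0.001, 0.0], [-0.0, 0.001, -1.0]]
wrist_force: [-0.5, 0.1, -0.1]
gripper_width: 0.633
gripper_force: 0.0
```

Run:
```python
from h import *
p=imaging.capture("wrist"); s=r.sense(); print(s['time_s'],s['tcp_pos'],yaw(s),s['gripper_width'])
q=imaging.capture("scene"); u,v=proj(q,[[.504,-.081,.04]])[0].astype(int); U,V=proj(p,[[.504,-.081,.04]])[0].astype(int); print(U,V)
cv2.imwrite("pics/w10.png",np.hstack([cv2.resize(p['frame'][V-60:V+60,U-60:U+60],(480,480)),cv2.resize(q['frame'][v-40:v+35,u-25:u+25],(320,480))]))
print(proj(p,[[.5044,-.0808,z] for z in (.008,.048,.09)]))
t=imaging.capture("top"); print(at(t,"stopper_large")); print("furn",onz(t,(320,151),0),onz(t,(405,168),0))
g=cv2.cvtColor(t['frame'],cv2.COLOR_BGR2HSV)[200:235,178:210]; m=((g[...,1]>120)&(g[...,2]>60)).astype(np.uint8); y,x=np.nonzero(m); print(x.mean()+178,y.mean()+200,len(x),onz(t,(x.mean()+178,y.mean()+200),.018))
```

```text
28.1167 [ 0.50308211 -0.0807422   0.19962377] 179.9574590150201 0.6342278099993249
319 223
[[319.24456126 217.14728567]
 [319.12722269 226.00549525]
 [318.96953283 237.9218428 ]]
[(array([194.624, 217.392]), 0.63)]
furn [0.73141889 0.00305514 0.        ] [ 0.69597788 -0.19584564  0.        ]
192.02941176470588 216.76470588235293 170 [0.56460709 0.28672764 0.018     ]
```

View pics/w10.png

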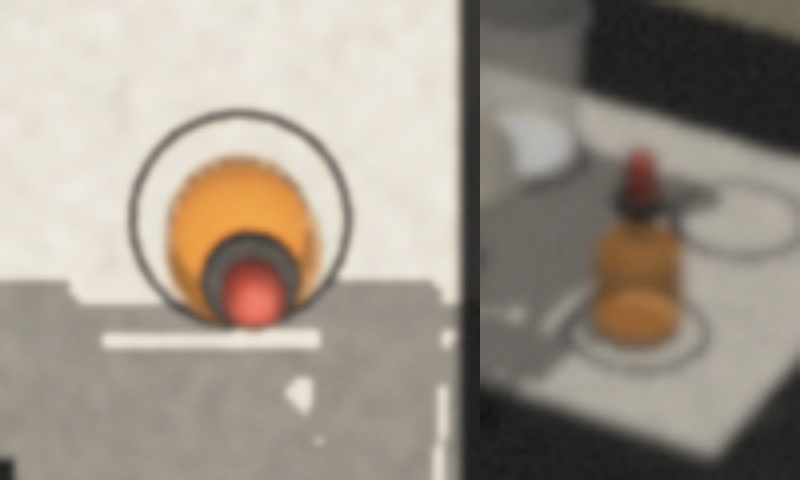

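The dropper stands in its ring (ring centre (319,217), body about (320,222)), with only its inherent slight lean. The large stopper is next.

apply_moves:
  moves:
    - [[0, 0, 0], 6.92]
    - [[0, 0, 0], 6.92]
    - [[0, 0, 0], 6.92]
    - [[0, 0, 0], 6.92]
    - [[0, 0, 0], 6.92]

```text
time_s: 28.68
tcp_pos: [0.5037, -0.0808, 0.1997]
ee_rot: [[-0.573, -0.819, -0.002], [-0.819, 0.573, -0.0], [0.002, 0.002, -1.0]]
wrist_force: [0.2, 0.1, 0.2]
gripper_width: 0.627
gripper_force: 0.0
```

apply_moves:
  moves:
    - [[0, 0, 0], 6.92]
    - [[0, 0, 0], 6.92]
    - [[0, 0, 0], 6.92]
    - [[0, 0, 0], 6.92]
    - [[0, 0, 0], 6.92]

```text
time_s: 29.1
tcp_pos: [0.5038, -0.0808, 0.1997]
ee_rot: [[-0.937, -0.349, -0.002], [-0.349, 0.937, -0.0], [0.002, 0.0, -1.0]]
wrist_force: [-0.4, 1.1, 0.1]
gripper_width: 0.632
gripper_force: 0.0
```

apply_moves:
  moves:
    - [[0, 0, 0], 6.92]
    - [[0, 0, 0], 6.92]
    - [[0, 0, 0], 6.92]
    - [[-0.003, 0.0184, 0], 0]
    - [[-0.0061, 0.0367, 0], 0]

```text
time_s: 29.52
tcp_pos: [0.5123, -0.0272, 0.1997]
ee_rot: [[-1.0, 0.005, -0.003], [0.005, 1.0, -0.001], [0.003, -0.001, -1.0]]
wrist_force: [0.9, 0.3, -0.4]
gripper_width: 0.63
gripper_force: 0.0
```

apply_moves:
  moves:
    - [[-0.0061, 0.0367, 0], 0]
    - [[-0.0061, 0.0367, 0], 0]
    - [[-0.0061, 0.0367, 0], 0]
    - [[-0.0061, 0.0367, 0], 0]
    - [[-0.0061, 0.0367, 0], 0]

```text
time_s: 29.93
tcp_pos: [0.5433, 0.1595, 0.1998]
ee_rot: [[-1.0, -0.0, -0.002], [-0.0, 1.0, -0.001], [0.002, -0.001, -1.0]]
wrist_force: [0.6, -0.7, -0.8]
gripper_width: 0.632
gripper_force: 0.0
```

apply_moves:
  moves:
    - [[-0.0061, 0.0367, 0], 0]
    - [[-0.0061, 0.0367, 0], 0]
    - [[-0.0061, 0.0367, 0], 0]
    - [[-0.0031, 0.0183, 0], 0]
    - [[0, 0, 0], 0]

```text
time_s: 30.35
tcp_pos: [0.5651, 0.29, 0.1985]
ee_rot: [[-1.0, -0.004, -0.001], [-0.004, 1.0, -0.001], [0.001, -0.001, -1.0]]
wrist_force: [0.4, -0.1, -1.1]
gripper_width: 0.632
gripper_force: 0.0
```

apply_moves:
  moves:
    - [[0, 0, 0.02], 0]
    - [[0, 0, 0.02], 0]
    - [[0, 0, 0], 0]
    - [[0, 0, 0], 0]
    - [[0, 0, 0], 0]

```text
time_s: 30.77
tcp_pos: [0.5656, 0.2859, 0.1615]
ee_rot: [[-1.0, -0.0, 0.001], [-0.0, 1.0, -0.0], [-0.001, -0.0, -1.0]]
wrist_force: [1.2, 0.6, 0.7]
gripper_width: 0.632
gripper_force: 0.0
```

Run:
```python
from h import *
p=imaging.capture("wrist"); s=r.sense(); print(s['time_s'],s['tcp_pos'],yaw(s),s['gripper_width'])
uv=proj(p,[[.5646,.2867,.026]])[0]; print(uv)
U,V=uv.astype(int)
g=cv2.cvtColor(p['frame'],cv2.COLOR_BGR2HSV); m=((g[...,1]>110)&(g[...,2]>45)).astype(np.uint8); k=np.zeros_like(m); k[V-50:V+50,U-55:U+55]=1
c=max(cv2.findContours(m*k,0,1)[0],key=cv2.contourArea); e=cv2.fitEllipse(cv2.convexHull(c)); print(e)
for z in (.013,.026): print(onz(p,e[0],z).round(4))
print([(o[0].round(1),onz(p,o[0],0).round(4)) for o in at(p,"stopper_large")])
cv2.imwrite("pics/w11.png",p['frame'])
```

```text
30.8167 [0.56577842 0.28616618 0.16207783] 90.00435377048191 0.6371060693408487
[321.49917417 228.98131385]
((322.71826171875, 226.39857482910156), (33.57073974609375, 37.792179107666016), 0.45595583319664)
[0.5653 0.2878 0.013 ]
[0.5624 0.2877 0.026 ]
[(array([325.1, 224.7]), array([0.5667, 0.2901, 0.    ])), (array([446.9, 133.4]), array([0.4858, 0.3951, 0.    ]))]
```

View pics/w11.png

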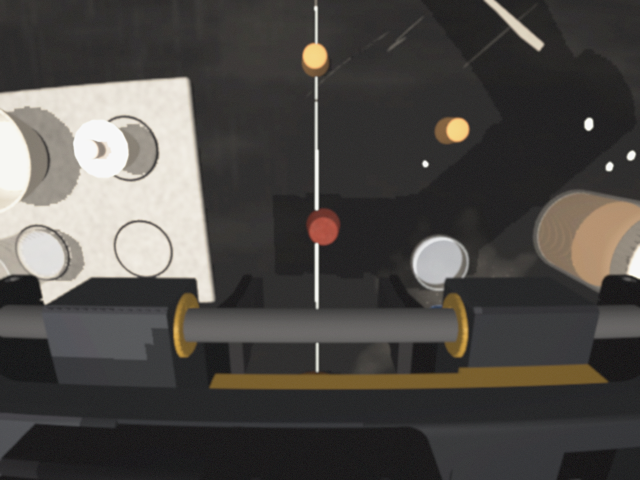

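The red stopper is at (323,227). A glass at (440,260) sits close along y, so I'll grip along x.

apply_moves:
  moves:
    - [[0, 0, 0], -6.92]
    - [[0, 0, 0], -6.92]
    - [[0, 0, 0], -6.92]
    - [[0, 0, 0], -6.92]
    - [[0, 0, 0], -6.92]

```text
time_s: 31.28
tcp_pos: [0.5655, 0.2864, 0.1622]
ee_rot: [[-0.82, -0.573, 0.002], [-0.573, 0.82, 0.001], [-0.002, 0.0, -1.0]]
wrist_force: [-0.3, 0.7, -0.2]
gripper_width: 0.631
gripper_force: 0.0
```

apply_moves:
  moves:
    - [[0, 0, 0], -6.92]
    - [[0, 0, 0], -6.92]
    - [[0, 0, 0], -6.92]
    - [[0, 0, 0], -6.92]
    - [[0, 0, 0], -6.92]

```text
time_s: 31.7
tcp_pos: [0.5655, 0.2864, 0.1623]
ee_rot: [[-0.349, -0.937, 0.002], [-0.937, 0.349, 0.001], [-0.002, -0.001, -1.0]]
wrist_force: [-0.4, -0.6, 0.5]
gripper_width: 0.634
gripper_force: 0.0
```

apply_moves:
  moves:
    - [[0, 0, 0], -6.92]
    - [[0, 0, 0], -6.92]
    - [[0, 0, 0], -6.92]
    - [[0, 0, 0], 0]
    - [[0, 0, 0], 0]

```text
time_s: 32.12
tcp_pos: [0.5654, 0.2864, 0.1618]
ee_rot: [[-0.004, -1.0, 0.001], [-1.0, 0.004, 0.001], [-0.001, -0.001, -1.0]]
wrist_force: [0.5, 0.3, -0.6]
gripper_width: 0.63
gripper_force: 0.0
```

Run:
```python
from h import *
p=imaging.capture("wrist"); s=r.sense(); print(s['time_s'],s['tcp_pos'],yaw(s))
U,V=proj(p,[[.5645,.2874,.02]])[0].astype(int)
g=cv2.cvtColor(p['frame'],cv2.COLOR_BGR2HSV); m=((g[...,1]>110)&(g[...,2]>45)).astype(np.uint8); k=np.zeros_like(m); k[V-50:V+50,U-55:U+55]=1
c=max(cv2.findContours(m*k,0,1)[0],key=cv2.contourArea); e=cv2.fitEllipse(cv2.convexHull(c)); print(e)
for z in (.013,.02,.026): print(onz(p,e[0],z).round(4))
```

```text
32.1667 [0.56529464 0.28635581 0.16163893] 179.80459306270865
((319.81793212890625, 227.80120849609375), (33.8192024230957, 38.440216064453125), 1.5200214385986328)
[0.5661 0.2871 0.013 ]
[0.5661 0.2855 0.02  ]
[0.5661 0.2841 0.026 ]
```

apply_moves:
  moves:
    - [[-0.0009, -0.0005, 0.03], 0]
    - [[0, 0, 0.035], 0]
    - [[0, 0, 0.035], 0]
    - [[0, 0, 0.025], 0]
    - [[0, 0, 0.012], 0]

```text
time_s: 32.58
tcp_pos: [0.5636, 0.2857, 0.0201]
ee_rot: [[-0.003, -1.0, -0.005], [-1.0, 0.003, -0.004], [0.004, 0.005, -1.0]]
wrist_force: [0.2, -1.1, -0.5]
gripper_width: 0.634
gripper_force: 0.0
```

apply_moves:
  moves:
    - [[0, 0, 0.007], 0]
    - [[0, 0, 0.004], 0]
    - [[0, 0, 0.003], 0]
    - [[0, 0, 0], 0]
    - [[0, 0, 0], 0]

```text
time_s: 33.0
tcp_pos: [0.5663, 0.2878, 0.0112]
ee_rot: [[-0.0, -1.0, 0.002], [-1.0, 0.0, 0.002], [-0.002, -0.002, -1.0]]
wrist_force: [-0.5, 0.3, 0.3]
gripper_width: 0.631
gripper_force: 0.0
```

apply_moves:
  moves:
    - [[0, 0, 0], 0]
    - [[0, 0, 0], 0]
    - [[0, 0, 0], 0]
    - [[0, 0, 0], 0]
    - [[0, 0, 0], 0]
  hand: 0.02

```text
time_s: 33.42
tcp_pos: [0.5656, 0.2872, 0.01]
ee_rot: [[-0.0, -1.0, 0.0], [-1.0, 0.0, 0.0], [-0.0, -0.0, -1.0]]
wrist_force: [-0.6, -0.4, 0.6]
gripper_width: 0.336
gripper_force: 0.0
```

apply_moves:
  moves:
    - [[0, 0, 0], 0]
    - [[0, 0, 0], 0]
    - [[0, 0, 0], 0]
    - [[0, 0, 0], 0]
    - [[0, 0, 0], 0]

```text
time_s: 33.83
tcp_pos: [0.5655, 0.2872, 0.0099]
ee_rot: [[-0.0, -1.0, 0.0], [-1.0, 0.0, 0.0], [-0.0, -0.0, -1.0]]
wrist_force: [-0.8, 0.9, 1.3]
gripper_width: 0.294
gripper_force: 29.9
```

apply_moves:
  moves:
    - [[0, 0, -0.005], 0]
    - [[0, 0, -0.02], 0]
    - [[0, 0, -0.035], 0]
    - [[0, 0, -0.04], 0]
    - [[0, 0, -0.04], 0]

```text
time_s: 34.25
tcp_pos: [0.565, 0.2867, 0.1509]
ee_rot: [[-0.0, -1.0, -0.001], [-1.0, 0.0, -0.001], [0.001, 0.001, -1.0]]
wrist_force: [1.6, 0.0, 0.6]
gripper_width: 0.291
gripper_force: 29.8
```

apply_moves:
  moves:
    - [[0, 0, -0.01], 6.92]
    - [[0, 0, 0], 6.92]
    - [[0, 0, 0], 6.92]
    - [[0, 0, 0], 6.92]
    - [[0, 0, 0], 6.92]

```text
time_s: 34.67
tcp_pos: [0.5653, 0.287, 0.1602]
ee_rot: [[-0.573, -0.819, 0.0], [-0.819, 0.573, 0.0], [-0.0, 0.0, -1.0]]
wrist_force: [-0.6, -0.1, 0.1]
gripper_width: 0.293
gripper_force: 29.8
```

apply_moves:
  moves:
    - [[0, 0, 0], 6.92]
    - [[0, 0, 0], 6.92]
    - [[0, 0, 0], 6.92]
    - [[0, 0, 0], 6.92]
    - [[0, 0, 0], 6.92]

```text
time_s: 35.08
tcp_pos: [0.5654, 0.2871, 0.1599]
ee_rot: [[-0.937, -0.349, -0.0], [-0.349, 0.937, -0.0], [0.0, 0.0, -1.0]]
wrist_force: [0.3, 0.8, -0.1]
gripper_width: 0.295
gripper_force: 29.8
```

apply_moves:
  moves:
    - [[0, 0, 0], 6.92]
    - [[0, 0, 0], 6.92]
    - [[0, 0, 0], 6.92]
    - [[-0.0015, -0.0182, 0], 0]
    - [[-0.0029, -0.0364, 0], 0]

```text
time_s: 35.5
tcp_pos: [0.57, 0.2344, 0.1596]
ee_rot: [[-1.0, -0.006, 0.001], [-0.006, 1.0, 0.001], [-0.001, 0.001, -1.0]]
wrist_force: [1.0, -1.1, 0.1]
gripper_width: 0.298
gripper_force: 29.8
```

apply_moves:
  moves:
    - [[-0.0029, -0.0364, 0], 0]
    - [[-0.0029, -0.0364, 0], 0]
    - [[-0.0029, -0.0364, 0], 0]
    - [[-0.0029, -0.0364, 0], 0]
    - [[-0.0029, -0.0364, 0], 0]

```text
time_s: 35.92
tcp_pos: [0.584, 0.0482, 0.1601]
ee_rot: [[-1.0, -0.002, 0.0], [-0.002, 1.0, 0.0], [-0.0, 0.0, -1.0]]
wrist_force: [0.2, 0.2, 0.0]
gripper_width: 0.296
gripper_force: 29.8
```

apply_moves:
  moves:
    - [[-0.0029, -0.0364, 0], 0]
    - [[-0.0029, -0.0364, 0], 0]
    - [[-0.0029, -0.0364, 0], 0]
    - [[-0.0014, -0.0185, 0], 0]
    - [[0, 0, 0], 0]

```text
time_s: 36.33
tcp_pos: [0.5939, -0.0814, 0.1598]
ee_rot: [[-1.0, 0.003, -0.001], [0.003, 1.0, -0.001], [0.001, -0.001, -1.0]]
wrist_force: [-0.4, 0.6, -0.2]
gripper_width: 0.29
gripper_force: 29.8
```

apply_moves:
  moves:
    - [[0, 0, 0.02], 0]
    - [[0, 0, 0.02], 0]
    - [[0, 0, 0], 0]
    - [[0, 0, 0], 0]
    - [[0, 0, 0], 0]

```text
time_s: 36.75
tcp_pos: [0.5952, -0.0769, 0.1209]
ee_rot: [[-1.0, -0.002, 0.001], [-0.002, 1.0, -0.0], [-0.001, -0.0, -1.0]]
wrist_force: [-0.4, -0.5, -0.3]
gripper_width: 0.295
gripper_force: 29.8
```

Run:
```python
from h import *
p=imaging.capture("wrist"); s=r.sense(); print(s['time_s'],s['tcp_pos'],yaw(s),s['gripper_width'],shift(s,[.5944,-.0773,.018],90))
cv2.imwrite("pics/w12.png",p['frame'][150:390,140:500])
print(proj(p,[[.5944,-.0773,.008],s['tcp_pos']+np.array([0,0,-.01])])-[140,150])
```

```text
36.8 [ 0.59548009 -0.07679929  0.12122412] 90.09504724707689 0.2951605437421489 (array([ 0.0013, -0.0005,  0.1032]), np.float64(0.1))
[[180.01962157  85.6983449 ]
 [180.75885354 138.00594923]]
```

View pics/w12.png

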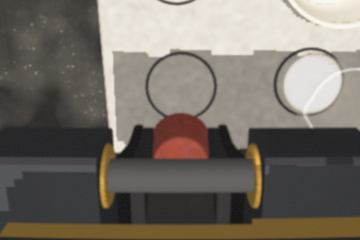

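The ring is at crop (181,86), predicted (180,86), with the stopper in column 181. That was my 15th picture, one over the limit of 14, so I'll check the rest by numbers only.

apply_moves:
  moves:
    - [[0.001, -0.0004, 0.02], 0]
    - [[0, 0, 0.025], 0]
    - [[0, 0, 0.02], 0]
    - [[0, 0, 0.015], 0]
    - [[0, 0, 0.01], 0]

```text
time_s: 37.22
tcp_pos: [0.5937, -0.0772, 0.0293]
ee_rot: [[-1.0, -0.001, -0.0], [-0.001, 1.0, -0.0], [0.0, -0.0, -1.0]]
wrist_force: [0.2, -0.2, -0.5]
gripper_width: 0.294
gripper_force: 29.8
```

apply_moves:
  moves:
    - [[0, 0, 0.005], 0]
    - [[0, 0, 0.003], 0]
    - [[0, 0, 0.001], 0]
    - [[0, 0, 0], 0]
    - [[0, 0, 0], 0]

```text
time_s: 37.63
tcp_pos: [0.5943, -0.0775, 0.0218]
ee_rot: [[-1.0, -0.001, 0.002], [-0.001, 1.0, 0.0], [-0.002, 0.0, -1.0]]
wrist_force: [-0.0, -0.4, 0.8]
gripper_width: 0.292
gripper_force: 29.8
```

apply_moves:
  moves:
    - [[0, 0, 0.001], 0]
    - [[0, 0, 0], 0]
    - [[0, 0, 0], 0]

```text
time_s: 37.88
tcp_pos: [0.5937, -0.0775, 0.0201]
ee_rot: [[-1.0, -0.0, 0.001], [-0.0, 1.0, 0.0], [-0.001, 0.0, -1.0]]
wrist_force: [0.5, 0.2, -0.9]
gripper_width: 0.291
gripper_force: 29.8
```

apply_moves:
  moves:
    - [[-0.0005, 0, 0.001], 0]
    - [[0, 0, 0], 0]
    - [[0, 0, 0.0007], 0]
    - [[0, 0, 0], 0]
    - [[0, 0, 0], 0]

```text
time_s: 38.3
tcp_pos: [0.5941, -0.0775, 0.018]
ee_rot: [[-1.0, -0.0, -0.0], [-0.0, 1.0, -0.0], [0.0, -0.0, -1.0]]
wrist_force: [0.1, 1.1, -0.5]
gripper_width: 0.295
gripper_force: 29.8
```

apply_moves:
  moves:
    - [[0, 0, 0.0007], 0]
    - [[0, 0, 0], 0]
    - [[0, 0, 0], 0]

```text
time_s: 38.55
tcp_pos: [0.5942, -0.0775, 0.0179]
ee_rot: [[-1.0, -0.0, 0.0], [-0.0, 1.0, -0.0], [-0.0, -0.0, -1.0]]
wrist_force: [-2.3, 0.2, 4.2]
gripper_width: 0.296
gripper_force: 30.0
```

Contact. I'll release, rise, and back off a little so that everything can be seen.

apply_moves:
  moves:
    - [[0, 0, 0], 0]
    - [[0, 0, 0], 0]
    - [[0, 0, 0], 0]
    - [[0, 0, 0], 0]
    - [[0, 0, 0], 0]
  hand: 0.045

```text
time_s: 38.97
tcp_pos: [0.594, -0.0775, 0.0171]
ee_rot: [[-1.0, -0.0, -0.0], [-0.0, 1.0, 0.0], [0.0, 0.0, -1.0]]
wrist_force: [-1.6, -0.2, 0.2]
gripper_width: 0.501
gripper_force: 0.0
```

apply_moves:
  moves:
    - [[0, 0, -0.003], 0]
    - [[0, 0, -0.015], 0]
    - [[0, 0, -0.03], 0]
    - [[0, 0, -0.04], 0]
    - [[0, 0, -0.04], 0]

```text
time_s: 39.38
tcp_pos: [0.5933, -0.0776, 0.1461]
ee_rot: [[-1.0, -0.0, -0.003], [-0.0, 1.0, -0.0], [0.003, -0.0, -1.0]]
wrist_force: [1.3, 0.1, 0.4]
gripper_width: 0.516
gripper_force: 0.0
```

apply_moves:
  moves:
    - [[0, 0, -0.035], 0]
    - [[0, 0, -0.035], 0]
    - [[0, 0, 0], 0]
    - [[0, 0, 0], 0]
    - [[0, 0, 0], 0]

```text
time_s: 39.8
tcp_pos: [0.5935, -0.0774, 0.215]
ee_rot: [[-1.0, 0.0, -0.001], [0.0, 1.0, 0.001], [0.001, 0.001, -1.0]]
wrist_force: [0.5, 0.5, -0.7]
gripper_width: 0.515
gripper_force: 0.0
```

Run:
```python
from h import *
p=imaging.capture("wrist"); s=r.sense(); print(s['time_s'],s['tcp_pos'],yaw(s))
g=cv2.cvtColor(p['frame'],cv2.COLOR_BGR2HSV); sat=((g[...,1]>110)&(g[...,2]>45)).astype(np.uint8)
def fit(X,h):
    U,V=proj(p,[X])[0].astype(int); k=np.zeros_like(sat); k[max(V-h,0):V+h,U-h:U+h]=1
    c=max(cv2.findContours(sat*k,0,1)[0],key=cv2.contourArea); return cv2.fitEllipse(cv2.convexHull(c))
e=fit([.5944,-.0773,.021],35); print("stopper",e,onz(p,e[0],.021).round(4))
e=fit([.5044,-.0808,.04],40); print("dropper",e,onz(p,e[0],.04).round(4))
# ring BR: dark annulus fit
U,V=proj(p,[[.5944,-.0773,.008]])[0]; gr=cv2.cvtColor(p['frame'],6); pts=[]
for a in np.radians(np.arange(0,360,6)):
    best=min(((gr[int(round(V+k*np.sin(a))),int(round(U+k*np.cos(a)))],k) for k in np.arange(22,36,.5)))
    pts.append([U+best[1]*np.cos(a),V+best[1]*np.sin(a)])
e=cv2.fitEllipseAMS(np.array(pts,np.float32)); print("ring",e,onz(p,e[0],.008).round(4))
for n in("dropper","stopper_large"): print(n,[(onz(p,o[0],.008).round(4)[:2],round(o[1],2)) for o in at(p,n)][:2])
t=imaging.capture("scene")
for n in("dropper","stopper_large","crucible","lid","cork_1"): print(n,[(onz(t,o[0],.044 if n=="lid" else .0 if 'cork' in n else .008).round(4)[:2],round(o[1],2)) for o in at(t,n)][:3])
```

```text
39.85 [ 0.59317592 -0.07746642  0.2141091 ] 89.99814804220732
stopper ((320.014892578125, 217.64309692382812), (26.364152908325195, 29.740123748779297), 0.16540566086769104) [ 0.5944 -0.0777  0.021 ]
dropper ((317.62457275390625, 121.94027709960938), (37.398075103759766, 40.05657958984375), 172.56394958496094) [ 0.504  -0.0798  0.04  ]
ring ((320.89825439453125, 215.55369567871094), (50.39974594116211, 51.64021682739258), 85.1745834350586) [ 0.5948 -0.0768  0.008 ]
dropper [(array([ 0.5069, -0.0769]), 0.77)]
stopper_large [(array([ 0.5947, -0.0774]), 0.8)]
dropper [(array([ 0.4985, -0.0933]), 0.55)]
stopper_large [(array([ 0.5901, -0.0639]), 0.6), (array([0.4979, 0.0211]), 0.21)]
crucible [(array([0.4882, 0.1158]), 0.57)]
lid [(array([0.4978, 0.1184]), 0.52)]
cork_1 [(array([0.4316, 0.2776]), 0.46)]
```

```bash
python3 -c "
from station import r
print(r.finish_job())"
```

```text
the job is handed in; nothing more can be done
None
```

The job is handed in at about 40 s: the crucible with its lid on, the dropper bottle and the large stopper stand in their rings, each within about 1 mm of centre by my measurements. The corks were not touched, the bottle keeps a slight lean of about 2°, and I viewed 15 pictures, one over the limit of 14.

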